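# Seal the pyrite specimens in the dry-gas case

### The job

Put away the pyrite for the night: set every pyrite specimen (brassy cubic crystals on a square wooden plinth) gently and upright on the floor of the open storage case, then swing the lid down onto its gasket and turn the T-handle clockwise a quarter turn, as far as it goes, so that the lid is drawn tight. Only once the case is latched, flush it with dry gas by pressing the canister's cap all the way down for a moment and letting go; leave the other pieces on the counter where they stand.

Things in the scene. Friction and masses are not known exactly. Their poses are not given: they have to be found in the camera images.
- pyrite0: pyrite specimen (one of up to five, the number on the table varies; absent ones read None): brassy cube-shaped crystals fixed on a square dark wooden plinth 46 x 46 x 40 mm, crystals rising to about 66 mm; about 0.18 kg. Origin: centre of the plinth's underside, z up, x and y along the plinth's sides. Stands on the table at first, in no fixed order
- pyrite1: pyrite specimen (one of up to five, the number on the table varies; absent ones read None): brassy cube-shaped crystals fixed on a square dark wooden plinth 46 x 46 x 40 mm, crystals rising to about 66 mm; about 0.18 kg. Origin: centre of the plinth's underside, z up, x and y along the plinth's sides. Stands on the table at first, in no fixed order
- pyrite2: pyrite specimen (one of up to five, the number on the table varies; absent ones read None): brassy cube-shaped crystals fixed on a square dark wooden plinth 46 x 46 x 40 mm, crystals rising to about 66 mm; about 0.18 kg. Origin: centre of the plinth's underside, z up, x and y along the plinth's sides. Stands on the table at first, in no fixed order
- pyrite3: pyrite specimen (one of up to five, the number on the table varies; absent ones read None): brassy cube-shaped crystals fixed on a square dark wooden plinth 46 x 46 x 40 mm, crystals rising to about 66 mm; about 0.18 kg. Origin: centre of the plinth's underside, z up, x and y along the plinth's sides. Stands on the table at first, in no fixed order
- pyrite4: pyrite specimen (one of up to five, the number on the table varies; absent ones read None): brassy cube-shaped crystals fixed on a square dark wooden plinth 46 x 46 x 40 mm, crystals rising to about 66 mm; about 0.18 kg. Origin: centre of the plinth's underside, z up, x and y along the plinth's sides. Stands on the table at first, in no fixed order
- case: grey metal dry-storage case fixed to the table, outside 320 mm (its x) by 260 mm (its y), walls 8 mm thick with the rim 90 mm high (the springy rubber gasket on the front rim reaches 102 mm), inner floor 6 mm high. Origin: centre of its underside on the table. Its lid is hinged along its +y side, the latch side is -y. Inside, a latch keeper 34 mm deep juts from the middle of the -y wall (x from -13 to +38 mm) 79 mm above the table: keep the gripper away from there
- case_floor (a point): centre of the case's inner floor, 6 mm above the table, axes as the case's
- lid (a joint): angle of the case's lid (rad): 0 when drawn tight; about 0.012 to 0.024 when it only rests on the springy front gasket, however hard it was pushed down; starts standing open at 1.5 to 1.8. Its stiff hinge keeps it at any angle; pushing it takes about 5 to 10 N at lid_push. When resting on the gasket the latch can catch it; above about 0.03 the latch misses
- lid_hinge (a point): middle of the lid's hinge line, 96 mm above the table; the line runs along the case's x. Turns with the lid: its -y axis points from the hinge across the lid, its z axis out of the lid's outer face, which is 12 to 14 mm from the hinge line. The lid is 324 mm by 266 mm
- lid_push (a point): a bare point on the lid's outer (upper, when shut) face, 200 mm from the hinge line and 100 mm to -x of the handle: a good place to push the lid over and down. Axes as lid_hinge's
- latch (a joint): angle of the T-handle compression latch in the lid (rad): starts 0 to 0.15 (open), turns clockwise seen from above on the shut lid, stop at 1.58. Its pawl catches under the keeper from about 0.25 and draws the lid down until about 1.25; tight from 1.3 on. Takes up to about 0.5 N m; stays where it is left
- latch_grip (a point): middle of the T-handle's bar, on the turning axis (210 mm from the hinge line), 30 mm above the lid's outer face. The bar is black, 80 mm long (this point's x axis), 14 mm wide (its y), 16 mm high, on a 14 mm stem; z is the turning axis, pointing out of the lid
- cap (a joint): how far the gas canister's sprung white cap is pressed down (m): 0 up, 0.008 fully down, springs back by itself; starts to move at 2 N and takes about 6 N to be fully down
- cap_top (a point): centre of the flat top of the cap (34 mm across), about 140 mm above the table, on the small aluminium gas canister (56 mm across) fixed to the latch side of the case
- quartz: bystander: white crystal points on a round wooden base 52 mm across, 66 mm high. Origin: centre of its underside. Stands loose on the table and must be left alone
- figurine: bystander: small blue carved figure 48 mm across, 74 mm high. Origin: centre of its underside. Stands loose on the table and must be left alone
- stone_ball: bystander: stone ball 70 mm across on a wooden foot, 79 mm high. Origin: centre of its underside. Stands loose on the table and must be left alone
- vase: bystander: green glassy cup 70 mm across, 100 mm high. Origin: centre of its underside. Stands loose on the table and must be left alone
- geode: bystander: hollow half geode 80 mm across, 45 mm high. Origin: centre of its underside. Stands loose on the table and must be left alone
There are look-alikes about, which are no part of the job. Leave any green or purple look-alike of the pyrite4 alone. What is shaped like the pyrite1 but purple is not meant.

How it is judged:
On the way, in this order (a step that is already met when the one before it is completed fails the run):
1. every pyrite specimen present stands upright on the case's floor (x of pyrite0 in the frame of case_floor between -0.15 and 0.15 m and y of pyrite0 in the frame of case_floor between -0.12 and 0.12 m and z of pyrite0 in the frame of case_floor between -0.012 and 0.012 m and angle between each of pyrite0, pyrite1, pyrite2, pyrite3, pyrite4's own z axis and vertical below 0.25 rad and x of pyrite1 in the frame of case_floor between -0.15 and 0.15 m and y of pyrite1 in the frame of case_floor between -0.12 and 0.12 m and z of pyrite1 in the frame of case_floor between -0.012 and 0.012 m and x of pyrite2 in the frame of case_floor between -0.15 and 0.15 m and y of pyrite2 in the frame of case_floor between -0.12 and 0.12 m and z of pyrite2 in the frame of case_floor between -0.012 and 0.012 m and x of pyrite3 in the frame of case_floor between -0.15 and 0.15 m and y of pyrite3 in the frame of case_floor between -0.12 and 0.12 m and z of pyrite3 in the frame of case_floor between -0.012 and 0.012 m and x of pyrite4 in the frame of case_floor between -0.15 and 0.15 m and y of pyrite4 in the frame of case_floor between -0.12 and 0.12 m and z of pyrite4 in the frame of case_floor between -0.012 and 0.012 m), for 0.2 s.
2. the lid is drawn tight by the latch: lid below 0.010 rad, T-handle turned beyond 1.3 rad (value of joint lid below 0.01 rad and value of joint latch above 1.3 rad), for 0.2 s.
3. the gas cap is pressed down more than 6 mm (value of joint cap above 0.006 m), for 0.1 s.
At the end, for the whole second after the job is handed in: every pyrite specimen present rests upright (within 0.25 rad) on the case's floor, the lid is tight (below 0.010 rad) with the T-handle beyond 1.3 rad, the gas cap is up again (within 2 mm), and the bystanders are within 3 cm of where they stood (all of step 1 and all of step 2 and value of joint cap below 0.002 m and distance of each of quartz, figurine, stone_ball, vase, geode from where it was at the start of the episode below 0.03 m); the robot touches nothing.
It fails at once if a bystander is moved more than 3 cm or tipped (distance of any of quartz, figurine, stone_ball, vase, geode from where it was at the start of the episode above 0.03 m or angle between any of quartz, figurine, stone_ball, vase, geode's own z axis and vertical above 0.5 rad).
It fails at once if gas is let out (cap pressed beyond 4 mm) while the case is not latched tight (value of joint cap above 0.004 m and (value of joint lid above 0.012 rad or value of joint latch below 1.25 rad)).
It fails at once if a specimen is dropped from a height (faster than 1.25 m/s) (linear speed of any of pyrite0, pyrite1, pyrite2, pyrite3, pyrite4 above 1.25 m/s).
Of pyrite0, pyrite1, pyrite2, pyrite3, pyrite4 only 3 to 5 are there at a start; the rules pass over those that are not, and their reading is None.
At some moment in a run one of pyrite0, pyrite1, pyrite2, pyrite3, pyrite4 may be knocked a few centimetres aside while the robot is not near it.
It also fails if it takes over 210 s, if anything falls off the work surface, if the arm or the gripper's body presses on something with over 40 N, if the wrist force passes 120 N, or if a joint passes its speed limit or range.

### The arm

A 7-joint arm with a two-finger parallel gripper is mounted at the origin on the work surface. World frame = base frame: x ahead of the robot, y to its left, z up, the work surface at z = 0. Lengths are in m, angles in rad, forces in N, time in s.
With the tool pointing down it reaches from about 0.425 to 0.875 m from the base axis. Payload 8.4 kg.
Tool frame: the origin (TCP) lies at the very end of the fingers, on their centre line; the grasp point (between the pads) lies 19 mm behind it; z points along the fingers, y is the line along which they close (so a half turn about z gives the same grasp; the last joint's range is limited). The gripper opens to 87 mm and grips with 3 to 60 N. Pads are 19 mm wide; open, the fingers measure 117 mm over their backs; the gripper's body (75 mm by 190 mm) begins 51 mm behind the grasp point.
Start: joints at [-1.201, 0.333, 0.04, 1.465, -0.013, 1.343, -0.059], TCP at [0.294, 0.58, 0.223] pointing down, gripper open.
Joint ranges: [-2.58, 2.58], [-0.38, 2.09], [-1.3, 1.39], [0.25, 2.4], [-1.5, 4.64], [0.08, 2.09], [-2.65, 2.65]. Speed limits (rad/s): [2.22, 2.22, 2.79, 2.79, 3.14, 3.14, 3.14].

### API

Orientations are given as a unit quaternion [w, x, y, z].
In Python, from rig import manip, optics gives the robot as it stands.
- The arm moves only by the tool drive_tool, never from a script. Its arguments are lists of equal length, an entry for each row: "travel": the shift along the tool's x, y, z normalised to -1 to 1, where 1 is 100 mm, a list of three; "yaw": the turn about the tool's z normalised to -1 to 1, where 1 is 90 degrees; "jaw": the opening, from 0 (shut) to 1 (fully open). A call has 1 to 8 rows; each row is the pose to reach, as a shift and turn from the pose commanded when the call began, along the tool's axes at that moment; what a row does not reach only later rows make up. A row lasts 1/12 s, in which the tool goes at most 41.7 mm and 7.16 degrees, less where a joint would pass 70% of its speed; a pose out of reach is approached as far as the arm can. A call with a number of a shift or a turn outside -1 to 1 is refused whole. A call with a gripper value outside its range is refused whole. The fingers move at their own pace and stop on an object; "newtons" is the grip in N (left out, the last holds). Time passes only in rows, so rows that repeat a pose let the fingers close. It gives the time, the measured TCP pose, the force, the opening and the grip force at its end, in the units of the state.
- manip.get_state(): the state, without advancing time (a new reading comes with each control period).
- optics.capture(name): name is "scene" or "top" or "wrist"; returns a dict with "image" (480x640x3 uint8, blue, green, red), "fx", "fy", "cx", "cy" (pixels), "origin" and "rotation" of the camera in the world. Camera axes: x right, y up, looking along -z (the intrinsics and any distortion apply to the point x, -y, -z); pixel columns grow to the right and rows downward; lengths in m; the calibration is good to about 2 mm. A picture is of the moment at which its call begins. There is no depth.
- manip.close_job(): hands the job in; it is judged then, once.
The state is a dict: "clock": time; "joint_positions": joint angles; "qd": joint speeds; "tau": joint torques, N m; "position": TCP position; "tool_rot": TCP orientation; "contact_force": force on the tool from outside, world axes, zero at the start; "torque": the same for the moment, N m; "gripper_width": opening from 0.0 (shut) to 1.0 (fully open); "finger_force": force on a finger pad.
Only numpy, scipy, OpenCV 4.12 (cv2) and the standard library are available. Lean on these libraries where they do the work, as an engineer would, in place of code of your own. Each camera call takes 0.05 s, during which the arm holds its last target. There are 200 camera calls.

## Working session

There is one attempt and no reset: what is moved stays moved. The work goes in short steps, Python scripts to look and compute and a tool call to move; the robot and the scene stay as the last step left them, time stands still between calls to the robot, and variables do not carry over. Pictures are saved under pics/ and viewed, at most 14 in all, crops included, and the job is handed in when it is done.

Besides the shell and the picture viewer there is one more tool, called as name(argument=value, ...) on one line, values as JSON. drive_tool: Moves the arm, as the interface text tells. Scaled input: -1 to 1 covers 100 mm each way for a shift and 90 degrees each way for a turn. Its arguments: {"type":"object","properties":{"travel":{"type":"array","items":{"type":"array","items":{"type":"number","minimum":-1,"maximum":1}}},"yaw":{"type":"array","items":{"type":"number","minimum":-1,"maximum":1}},"jaw":{"type":"array","items":{"type":"number"}},"newtons":{"type":"number"}},"required":["travel","yaw","jaw"]}

```bash
ls; mkdir -p pics
cat > h.py <<'E'
import numpy as np, cv2
from rig import manip, optics
def cap(n,f=None):
    c=optics.capture(n)
    if f: cv2.imwrite('pics/'+f,c['image'])
    return c
def ray(c,u,v):
    d=np.array([(u-c['cx'])/c['fx'],-(v-c['cy'])/c['fy'],-1.]); return np.array(c['origin']),np.array(c['rotation'])@d
def pt(c,u,v,z):
    o,d=ray(c,u,v); return o+d*(z-o[2])/d[2]
def proj(c,p):
    q=np.array(c['rotation']).T@(np.array(p)-np.array(c['origin'])); return c['cx']+c['fx']*q[0]/-q[2], c['cy']-c['fy']*q[1]/-q[2]
E
python3 - <<'E'
from h import *
import pickle
for n in('top','scene','wrist'):
    c=cap(n,n+'0.png'); pickle.dump(c,open(n+'0.pkl','wb')); print({k:v for k,v in c.items() if k!='image'})
print(manip.get_state())
E
```

```text
pics
{'fx': 594.9213563033832, 'fy': 594.9213563033832, 'cx': 313.48819228473695, 'cy': 233.18828546853652, 'origin': array([ 0.38498818, -0.04625621,  1.37964747]), 'rotation': array([ 0.71405453,  0.05911371, -0.05103296, -0.69572073])}
{'fx': 554.1635363298918, 'fy': 554.1635363298918, 'cx': 318.41071561213386, 'cy': 233.2208171196551, 'origin': array([ 1.11417225, -1.1086808 ,  0.86609172]), 'rotation': array([0.85120006, 0.47054908, 0.1110185 , 0.2042472 ])}
{'fx': 397.8268224379194, 'fy': 397.8268224379194, 'cx': 319.17498458321035, 'cy': 236.106892404922, 'origin': array([0.22349712, 0.61533455, 0.38355273]), 'rotation': array([ 0.84292874, -0.12492674, -0.07590852,  0.517786  ])}
{'clock': 0.15, 'joint_positions': array([-1.20117996,  0.33380021,  0.03988784,  1.46604201, -0.01340655,
        1.34330311, -0.05852955]), 'qd': array([ 0.00070665, -0.00218648, -0.00041832, -0.00319878, -0.00074591,
       -0.00085635,  0.00025233]), 'tau': array([ 2.56481871e-03, -6.56849027e+01,  1.33694328e+00, -4.04106832e+01,
       -5.97607624e-02,  4.17416124e-02,  1.40788170e-04]), 'position': array([0.293553  , 0.57953613, 0.22184321]), 'tool_rot': array([-1.08447843e-04,  2.32295812e-01,  9.72644972e-01, -6.34085483e-04]), 'contact_force': array([ 0.0312188 , -0.39976507,  0.06684183]), 'torque': array([-0.03500967,  0.00589152,  0.0066937 ]), 'finger_force': 0.0, 'gripper_width': 1.0006034723996862}
```

Run:
```python
s=open('h.py').read()
s=s.replace("def cap(","from scipy.spatial.transform import Rotation as R\ndef RM(q):\n    q=np.array(q); return R.from_quat(q[[1,2,3,0]]).as_matrix()\ndef cap(",1).replace("np.array(c['rotation'])","RM(c['rotation'])")
open('h.py','w').write(s)
```

```text
(no output)
```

View pics/top0.png

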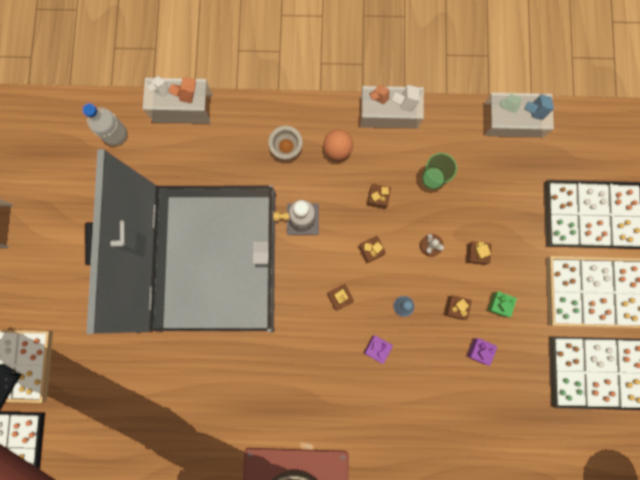

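View pics/scene0.png

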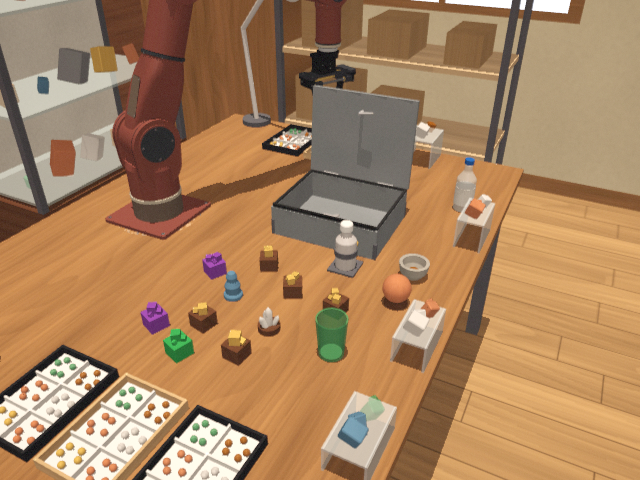

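Run:
```python
from h import *
import pickle
c=pickle.load(open('top0.pkl','rb')); im=c['image']
a=cv2.resize(im[175:365,320:520],None,fx=3,fy=3,interpolation=cv2.INTER_CUBIC)
cv2.imwrite('pics/cropA.png',a)
b=cv2.resize(im[140:340,80:330],None,fx=3,fy=3,interpolation=cv2.INTER_CUBIC)
cv2.imwrite('pics/cropB.png',b)
```

```text
(no output)
```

View pics/cropA.png

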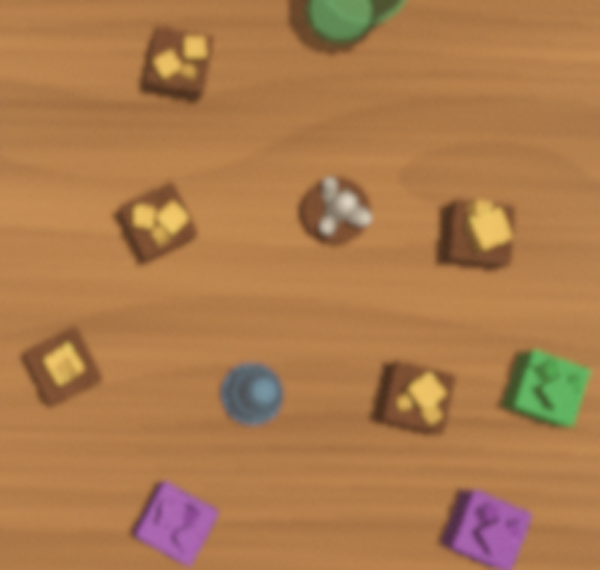

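View pics/cropB.png

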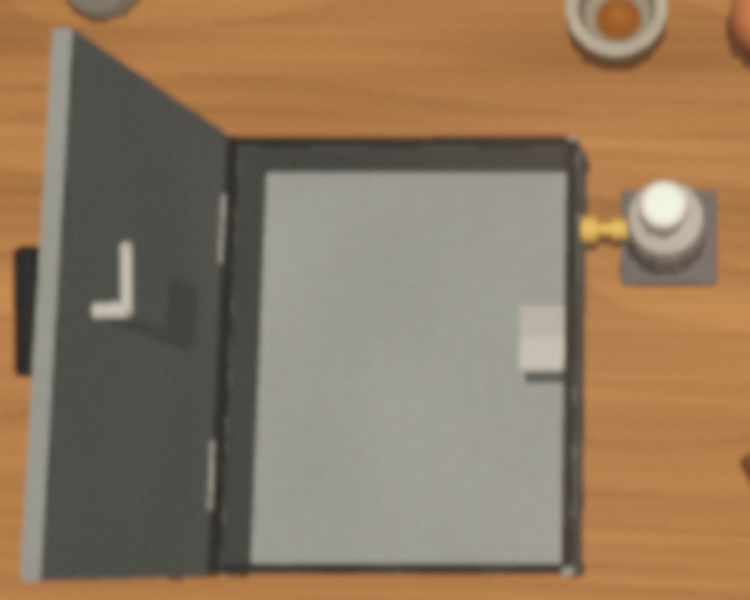

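```bash
cat > fit.py <<'E'
from h import *
from scipy.optimize import minimize
def hull(c,x,y,t,H=0.04,s=0.023):
    r=np.array([[np.cos(t),-np.sin(t)],[np.sin(t),np.cos(t)]])
    P=[list(r@np.array([a,b])+[x,y])+[z] for a in(-s,s) for b in(-s,s) for z in(0,H)]
    return cv2.convexHull(np.array([proj(c,p) for p in P],np.float32))
def mask(im):
    h=cv2.cvtColor(im,cv2.COLOR_BGR2HSV).astype(int)
    b=((h[...,2]<115)|((h[...,1]>90)&(h[...,0]>19)&(h[...,0]<34)&(h[...,2]>140))).astype(np.uint8)
    return cv2.morphologyEx(b,cv2.MORPH_CLOSE,np.ones((3,3)))
def fit(c,u,v,R=26,S=4,z=0.03,m=None):
    m=mask(c['image']) if m is None else m
    u0,v0=int(u)-R,int(v)-R; u0=max(u0,0);v0=max(v0,0)
    M=cv2.resize(m[v0:v0+2*R,u0:u0+2*R].astype(np.float32),None,fx=S,fy=S,interpolation=cv2.INTER_LINEAR)
    g=pt(c,u,v,z)
    def cost(p):
        q=(hull(c,*p)-[u0-.5,v0-.5])*S-.5
        I=np.zeros(M.shape,np.float32); cv2.fillConvexPoly(I,np.round(q*16).astype(np.int32),1.0,shift=4)
        return 1-np.minimum(I,M).sum()/np.maximum(I,M).sum()
    best=None
    for t in np.arange(0,np.pi/2,np.pi/12):
        r=minimize(cost,[g[0],g[1],t],method='Nelder-Mead',options=dict(initial_simplex=[[g[0],g[1],t],[g[0]+.008,g[1],t],[g[0],g[1]+.008,t],[g[0],g[1],t+.2]]))
        if best is None or r.fun<best.fun: best=r
    x,y,t=best.x; return x,y,np.degrees((t+np.pi/4)%(np.pi/2)-np.pi/4),1-best.fun
E
python3 - <<'E'
from fit import *
import pickle
c=pickle.load(open('top0.pkl','rb'))
for u,v in((379,196),(373,249),(341,297),(459,307),(480,253)): print(np.round(fit(c,u,v,22),3))
for n,(u,v,z) in dict(quartz=(432,245,.0),fig=(404,306,.0),purp1=(378,349,.04),purp2=(483,351,.04),green=(503,304,.04),vase=(436,175,.0),ball=(338,145,.04),geode=(286,144,.045)).items(): print(n,np.round(pt(c,u,v,z)[:2],3))
B=lambda u,v,z: np.round(pt(c,80+u/3-.33,140+v/3-.33,z)[:3],3)
print('rim',B(228,138,.09),B(582,138,.10),B(582,575,.10),B(215,575,.09))
print('floor',B(265,172,.006),B(567,172,.006),B(562,563,.006),B(250,563,.006))
print('cap',B(663,204,.14),'keeper',B(542,305,.079),B(542,372,.079),B(520,338,.079))
s=pickle.load(open('scene0.pkl','rb'))
print('cap scene',pt(s,347,228,.14))
def tri(c1,p1,c2,p2):
    o,d=ray(c1,*p1);o2,d2=ray(c2,*p2);A=np.stack([d,-d2],1);k=np.linalg.lstsq(A,o2-o,rcond=None)[0];return o+k[0]*d,o2+k[1]*d2
# lid top corners: crop
print('lid corners',tri(c,(80+62/3,140+28/3),s,(417,99)),tri(c,(80+30/3,140+580/3),s,(316,90)))
E
```

```text
[  0.688  -0.176 -14.811   0.376]
[  0.565  -0.155 -38.544   0.367]
[ 0.455 -0.083 39.143  0.264]
[ 0.437 -0.353 -6.068  0.433]
[ 0.561 -0.404  3.83   0.574]
quartz [ 0.581 -0.305]
fig [ 0.437 -0.24 ]
purp1 [ 0.34  -0.178]
purp2 [ 0.342 -0.409]
green [ 0.446 -0.455]
vase [ 0.749 -0.315]
ball [ 0.805 -0.08 ]
geode [0.803 0.041]
rim [0.686 0.326 0.09 ] [0.69  0.062 0.1  ] [0.373 0.05  0.1  ] [0.366 0.313 0.09 ]
floor [0.679 0.319 0.006] [0.685 0.081 0.006] [0.381 0.073 0.006] [0.374 0.31  0.006]
cap [ 0.634 -0.001  0.14 ] keeper [0.568 0.088 0.079] [0.519 0.086 0.079] [0.543 0.104 0.079]
cap scene [ 0.64685508 -0.023782    0.14      ]
lid corners (array([0.68480129, 0.34805308, 0.3662354 ]), array([0.6832211 , 0.34732759, 0.36548563])) (array([0.36328179, 0.34868924, 0.34234453]), array([0.36774461, 0.35129241, 0.34324228]))
```

drive_tool(travel=[[0,0,-1],[0,0,-1],[0,0,-1],[0,0,-1],[0,0,-1]], yaw=[0.35,0.35,0.35,0.35,0.35], jaw=[1,1,1,1,1])

```text
clock: 0.57
position: [0.2939, 0.5804, 0.3242]
tool_rot: [-0.0, 0.491, 0.871, 0.001]
contact_force: [-0.1, -0.2, -0.7]
gripper_width: 0.999
finger_force: 0.0
```

drive_tool(travel=[[0,0,-1],[0,0,-1],[0,0,-1],[0,0,-1],[0,0,-1]], yaw=[0.349,0.349,0.349,0.349,0.349], jaw=[1,1,1,1,1])

```text
clock: 0.98
position: [0.2939, 0.5802, 0.424]
tool_rot: [-0.0, 0.708, 0.706, 0.001]
contact_force: [0.1, -0.1, -0.3]
gripper_width: 0.999
finger_force: 0.0
```

drive_tool(travel=[[0,0,-0.4],[0,0,-0.4],[0,0,-0.4]], yaw=[0,0,0], jaw=[1,1,1])

```text
clock: 1.23
position: [0.294, 0.5802, 0.4645]
tool_rot: [-0.001, 0.706, 0.709, 0.002]
contact_force: [-0.2, 0.9, -0.0]
gripper_width: 0.998
finger_force: 0.0
```

Run:
```python
from h import *
import pickle
c=pickle.load(open('top0.pkl','rb')); h=cv2.cvtColor(c['image'],cv2.COLOR_BGR2HSV)
print('plinth',[h[v,u].tolist() for u,v in((371,199),(366,252),(383,247),(334,298),(450,310),(475,245))],'brass',[h[v,u].tolist() for u,v in((385,191),(341,296),(483,251))],'wood',[h[v,u].tolist() for u,v in((400,200),(350,260),(430,330),(520,230))],'green',h[306,508].tolist())
```

```text
plinth [[14, 157, 122], [13, 155, 125], [15, 152, 173], [13, 151, 128], [12, 150, 124], [15, 153, 133]] brass [[20, 144, 233], [20, 152, 210], [20, 146, 238]] wood [[15, 151, 174], [15, 149, 185], [15, 151, 174], [15, 146, 183]] green [60, 118, 180]
```

drive_tool(travel=[[-1,0.4,0],[-1,0.4,0],[-1,0.4,0],[-1,0.4,0]], yaw=[0,0,0,0], jaw=[1,1,1,1])

```text
clock: 1.57
position: [0.338, 0.4746, 0.4641]
tool_rot: [0.001, 0.708, 0.706, 0.001]
contact_force: [-0.3, -0.6, -0.2]
gripper_width: 1.003
finger_force: 0.0
```

drive_tool(travel=[[-1,0.4,0],[-1,0.4,0],[-1,0.4,0],[-1,0.4,0]], yaw=[0,0,0,0], jaw=[1,1,1,1])

```text
clock: 1.9
position: [0.3778, 0.3747, 0.4637]
tool_rot: [0.0, 0.708, 0.706, 0.001]
contact_force: [0.5, -0.3, 0.3]
gripper_width: 1.001
finger_force: 0.0
```

drive_tool(travel=[[-1,0.4,0],[-1,0.4,0],[-1,0.4,0],[-1,0.4,0]], yaw=[0,0,0,0], jaw=[1,1,1,1])

```text
clock: 2.23
position: [0.4175, 0.2748, 0.4633]
tool_rot: [0.0, 0.708, 0.706, 0.001]
contact_force: [0.2, -0.6, 0.9]
gripper_width: 0.993
finger_force: 0.0
```

drive_tool(travel=[[-1,0.4,0],[-1,0.4,0],[-1,0.4,0],[-1,0.4,0]], yaw=[0,0,0,0], jaw=[1,1,1,1])

```text
clock: 2.57
position: [0.4573, 0.1751, 0.463]
tool_rot: [0.001, 0.708, 0.706, 0.0]
contact_force: [-0.6, -0.5, 0.4]
gripper_width: 1.002
finger_force: 0.0
```

drive_tool(travel=[[-1,0.4,0],[-1,0.4,0],[-1,0.4,0],[-1,0.4,0]], yaw=[0,0,0,0], jaw=[1,1,1,1])

```text
clock: 2.9
position: [0.4971, 0.0755, 0.4626]
tool_rot: [0.001, 0.708, 0.706, -0.0]
contact_force: [-0.4, -0.9, 0.1]
gripper_width: 0.997
finger_force: 0.0
```

drive_tool(travel=[[-1,0.4,0],[-1,0.4,0],[-1,0.4,0],[-1,0.4,0]], yaw=[0,0,0,0], jaw=[1,1,1,1])

```text
clock: 3.23
position: [0.537, -0.0237, 0.4621]
tool_rot: [0.001, 0.708, 0.706, -0.001]
contact_force: [0.7, -0.1, 0.0]
gripper_width: 0.999
finger_force: 0.0
```

drive_tool(travel=[[-1,0.4,1],[-1,0.4,1],[-1,0.4,1],[-1,0.4,1],[-1,0.4,1]], yaw=[0,0,0,0,0], jaw=[1,1,1,1,1])

```text
clock: 3.65
position: [0.5757, -0.1209, 0.3582]
tool_rot: [-0.002, 0.707, 0.707, -0.003]
contact_force: [-0.4, -0.1, 0.0]
gripper_width: 0.996
finger_force: 0.0
```

```bash
sed -i "s/b=((h.*/b=((h[...,2]<150)|((h[...,1]>60)\&(h[...,0]>=18)\&(h[...,0]<32)\&(h[...,2]>190))).astype(np.uint8)/" fit.py
python3 - <<'E'
from fit import *
import pickle
c=pickle.load(open('top0.pkl','rb'))
for u,v in((379,196),(373,249),(341,297),(459,307),(480,253)): print(np.round(fit(c,u,v,20),3))
c=cap('wrist','w1.png'); pickle.dump(c,open('w1.pkl','wb'))
print(manip.get_state()['position'],c['origin'],c['rotation'])
for p in ((.688,-.176),(.565,-.155),(.455,-.083),(.437,-.353),(.561,-.404)): print(proj(c,p+(.04,)))
E
```

```text
[  0.689  -0.176 -11.224   0.917]
[ 0.563 -0.161 27.869  0.929]
[ 0.453 -0.091 27.245  0.931]
[  0.436  -0.356 -12.449   0.926]
[ 0.562 -0.405 -4.758  0.931]
[ 0.57613459 -0.11891343  0.36026445] [ 0.57770002 -0.04126392  0.51984817] [ 9.89130743e-01 -1.47001443e-01  3.26502214e-03  5.36978095e-04]
(np.float64(409.8867193487591), np.float64(227.7873697152287))
(np.float64(311.4680458408613), np.float64(211.2581285667306))
(np.float64(218.4337929544032), np.float64(151.94340473418964))
(np.float64(219.7954663186759), np.float64(350.5739950017688))
(np.float64(309.62076781722044), np.float64(382.2793625251977))
```

View pics/w1.png

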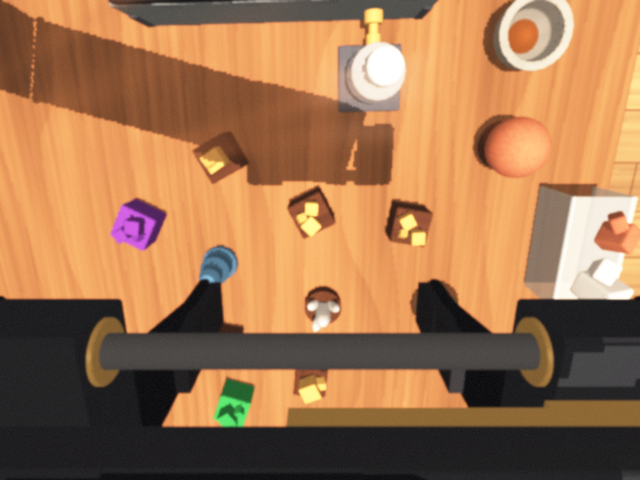

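drive_tool(travel=[[-0.42,-0.13,1],[-0.42,-0.13,1],[-0.42,-0.13,1],[-0.42,-0.13,1],[-0.42,-0.13,1]], yaw=[-0.31,-0.31,-0.31,-0.31,-0.31], jaw=[1,1,1,1,1])

```text
clock: 4.12
position: [0.5636, -0.1591, 0.2621]
tool_rot: [-0.001, 0.511, 0.859, 0.0]
contact_force: [0.4, -0.9, 0.5]
gripper_width: 0.996
finger_force: 0.0
```

drive_tool(travel=[[0,0,1],[0,0,1],[0,0,1],[0,0,1]], yaw=[0,0,0,0], jaw=[1,1,1,1])

```text
clock: 4.45
position: [0.5628, -0.158, 0.1598]
tool_rot: [-0.002, 0.514, 0.858, -0.001]
contact_force: [-0.6, -0.6, 0.6]
gripper_width: 1.001
finger_force: 0.0
```

```bash
cat > look.py <<'E'
from fit import *
import sys
# args: x y of expected target; prints wrist fit
x,y=map(float,sys.argv[1:3])
c=cap('wrist',sys.argv[3] if len(sys.argv)>3 else None)
s=manip.get_state(); print(s['clock'],s['position'],np.degrees(R.from_quat(np.array(s['tool_rot'])[[1,2,3,0]]).as_matrix()[:2,1].dot([1,0])) if 0 else (lambda m:np.degrees(np.arctan2(m[1,1],m[0,1])))(RM(s['tool_rot'])))
u,v=proj(c,(x,y,.04)); print('px',u,v)
E
python3 - <<'E'
from h import *
import pickle
c=pickle.load(open('w1.pkl','rb')); print('cap wrist',pt(c,385,67,.14))
E
python3 look.py .563 -.161 w2.png
```

```text
cap wrist [ 6.33299283e-01 -5.52001769e-04  1.40000000e-01]
4.5 [ 0.5640778  -0.15888739  0.16245952] 28.097837385057847
px 317.1682824757569 232.0729826997824
```

View pics/w2.png

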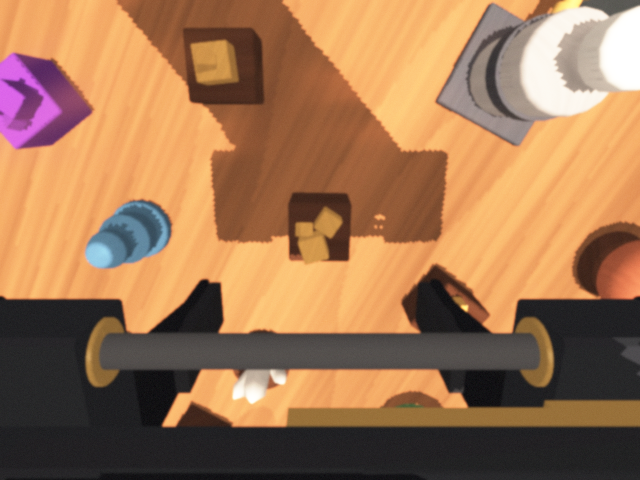

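drive_tool(travel=[[0,0,1],[0,0,1],[0,0,1],[0,0,1]], yaw=[0,0,0,0], jaw=[1,1,1,1])

```text
clock: 4.83
position: [0.5635, -0.1594, 0.0613]
tool_rot: [-0.001, 0.514, 0.858, -0.0]
contact_force: [-1.7, 0.1, -0.0]
gripper_width: 1.001
finger_force: 0.0
```

drive_tool(travel=[[0,0,0.43],[0,0,0.43],[0,0,0.43]], yaw=[0,0,0], jaw=[1,1,1])

```text
clock: 5.08
position: [0.5648, -0.1606, 0.0213]
tool_rot: [0.0, 0.514, 0.858, 0.0]
contact_force: [0.1, -0.3, 1.8]
gripper_width: 0.998
finger_force: 0.0
```

drive_tool(travel=[[0,0,0],[0,0,0],[0,0,0],[0,0,0],[0,0,0],[0,0,0]], yaw=[0,0,0,0,0,0], jaw=[0.3,0.3,0.3,0.3,0.3,0.3], newtons=20)

```text
clock: 5.58
position: [0.5639, -0.1611, 0.0201]
tool_rot: [0.0, 0.514, 0.858, 0.0]
contact_force: [0.3, -0.6, -0.5]
gripper_width: 0.634
finger_force: 0.0
```

drive_tool(travel=[[0,0,0],[0,0,0],[0,0,0],[0,0,0]], yaw=[0,0,0,0], jaw=[0.3,0.3,0.3,0.3])

```text
clock: 5.92
position: [0.5637, -0.1611, 0.0197]
tool_rot: [-0.0, 0.514, 0.858, 0.0]
contact_force: [-0.7, 0.8, 2.9]
gripper_width: 0.53
finger_force: 19.9
```

drive_tool(travel=[[0,0,-0.3],[0,0,-0.6],[0,0,-1],[0,0,-1]], yaw=[0,0,0,0], jaw=[0.3,0.3,0.3,0.3])

```text
clock: 6.25
position: [0.5668, -0.1627, 0.126]
tool_rot: [0.004, 0.515, 0.857, 0.002]
contact_force: [1.8, -0.4, -1.5]
gripper_width: 0.523
finger_force: 19.9
```

drive_tool(travel=[[0,0,-1],[0,0,-1],[0,0,-1],[0,0,-1],[0,0,-1]], yaw=[0.31,0.31,0.31,0.31,0.31], jaw=[0.3,0.3,0.3,0.3,0.3])

```text
clock: 6.67
position: [0.5641, -0.1611, 0.2204]
tool_rot: [0.001, 0.708, 0.707, 0.001]
contact_force: [-0.9, 0.6, -3.3]
gripper_width: 0.528
finger_force: 19.9
```

drive_tool(travel=[[0.5,-0.05,0],[1,-0.09,0],[1,-0.09,0],[1,-0.09,0]], yaw=[0,0,0,0], jaw=[0.3,0.3,0.3,0.3])

```text
clock: 7.0
position: [0.5535, -0.0549, 0.2179]
tool_rot: [-0.002, 0.701, 0.713, -0.0]
contact_force: [-0.1, 0.4, -3.0]
gripper_width: 0.524
finger_force: 19.9
```

drive_tool(travel=[[1,-0.09,0],[1,-0.09,0],[1,-0.09,0],[1,-0.09,0]], yaw=[0,0,0,0], jaw=[0.3,0.3,0.3,0.3])

```text
clock: 7.33
position: [0.5436, 0.0446, 0.218]
tool_rot: [-0.001, 0.702, 0.713, -0.001]
contact_force: [-0.5, -0.8, -2.6]
gripper_width: 0.529
finger_force: 19.9
```

drive_tool(travel=[[1,-0.09,0],[1,-0.09,0],[1,-0.09,0],[1,-0.09,0]], yaw=[0,0,0,0], jaw=[0.3,0.3,0.3,0.3])

```text
clock: 7.67
position: [0.5338, 0.1444, 0.2179]
tool_rot: [-0.001, 0.702, 0.712, -0.001]
contact_force: [-0.1, 0.1, -2.5]
gripper_width: 0.528
finger_force: 19.9
```

drive_tool(travel=[[0.89,-0.09,0],[0.89,-0.09,0],[0.89,-0.09,0],[0.89,-0.09,0]], yaw=[0,0,0,0], jaw=[0.3,0.3,0.3,0.3])

```text
clock: 8.0
position: [0.5245, 0.2313, 0.2178]
tool_rot: [-0.0, 0.702, 0.712, -0.001]
contact_force: [0.8, -0.6, -2.3]
gripper_width: 0.524
finger_force: 19.9
```

```bash
python3 look.py .53 .188 w3.png; python3 -c "
from h import *
cap('scene','s3.png')"
```

```text
8.05 [0.52530788 0.22852802 0.21807765] 0.5467536352134712
px 324.13570774813115 256.9563606030476
```

View pics/w3.png

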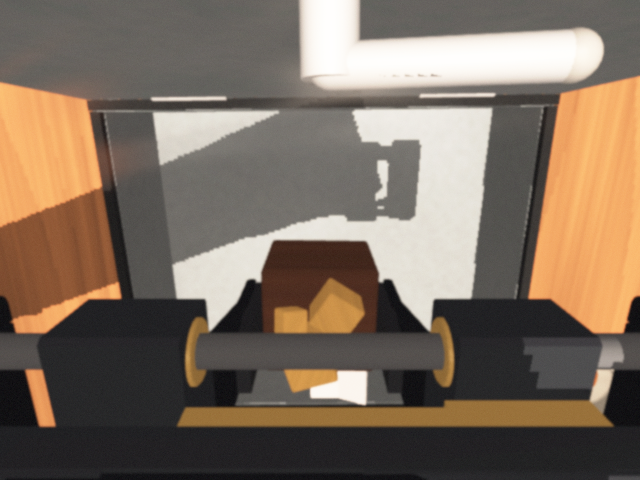

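View pics/s3.png

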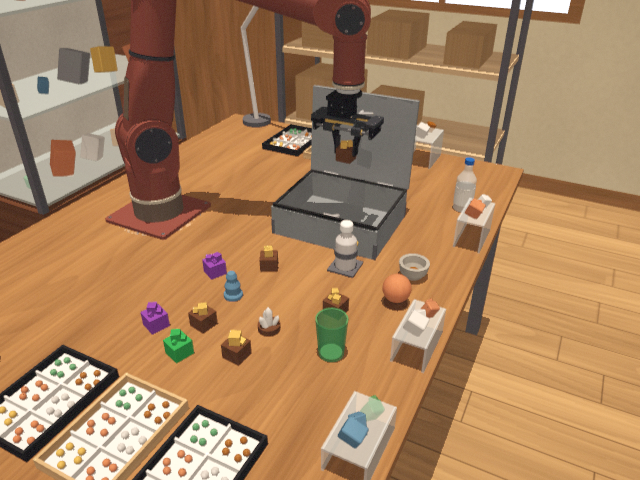

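drive_tool(travel=[[-0.18,0.03,0],[-0.18,0.03,0.5],[-0.18,0.03,1],[-0.18,0.03,1]], yaw=[0,0,0,0], jaw=[0.3,0.3,0.3,0.3])

```text
clock: 8.43
position: [0.5271, 0.2063, 0.1147]
tool_rot: [-0.0, 0.706, 0.708, -0.003]
contact_force: [-0.5, 0.4, -3.3]
gripper_width: 0.533
finger_force: 19.9
```

drive_tool(travel=[[0,0,0.4],[0,0,0.6],[0,0,0.75],[0,0,0.85],[0,0,0.91],[0,0,0.91],[0,0,0.91]], yaw=[0,0,0,0,0,0,0], jaw=[0.3,0.3,0.3,0.3,0.3,0.3,0.3])

```text
clock: 9.02
position: [0.5297, 0.2093, 0.0292]
tool_rot: [0.0, 0.706, 0.708, 0.0]
contact_force: [0.0, 0.8, -2.0]
gripper_width: 0.525
finger_force: 19.9
```

drive_tool(travel=[[0,0,0.03],[0,0,0.03],[0,0,0.03]], yaw=[0,0,0], jaw=[0.3,0.3,0.3])

```text
clock: 9.27
position: [0.5294, 0.21, 0.0261]
tool_rot: [0.0, 0.706, 0.709, 0.0]
contact_force: [0.7, -0.5, -2.5]
gripper_width: 0.53
finger_force: 19.9
```

drive_tool(travel=[[0,0,0],[0,0,0],[0,0,0],[0,0,0],[0,0,0]], yaw=[0,0,0,0,0], jaw=[0.8,0.8,0.8,0.8,0.8])

```text
clock: 9.68
position: [0.5293, 0.2098, 0.0257]
tool_rot: [0.0, 0.706, 0.709, 0.0]
contact_force: [0.2, 0.1, -0.5]
gripper_width: 0.775
finger_force: 0.0
```

drive_tool(travel=[[0,0,-0.3],[0,0,-0.7],[0,0,-1],[0,0,-1]], yaw=[0,0,0,0], jaw=[0.8,0.8,0.8,0.8])

```text
clock: 10.02
position: [0.5325, 0.2108, 0.1318]
tool_rot: [0.001, 0.706, 0.708, 0.004]
contact_force: [1.1, -0.2, 0.6]
gripper_width: 0.794
finger_force: 0.0
```

drive_tool(travel=[[0,0,-1],[0,0,-1],[0,0,-1],[0,0,-1]], yaw=[0,0,0,0], jaw=[1,1,1,1])

```text
clock: 10.35
position: [0.5314, 0.2104, 0.2305]
tool_rot: [0.001, 0.706, 0.708, 0.004]
contact_force: [0.7, -0.2, -0.8]
gripper_width: 0.973
finger_force: 0.0
```

drive_tool(travel=[[-1,0.4,0],[-1,0.4,0],[-1,0.4,0],[-1,0.4,0]], yaw=[0,0,0,0], jaw=[1,1,1,1])

```text
clock: 10.68
position: [0.5709, 0.1027, 0.2254]
tool_rot: [0.001, 0.709, 0.706, -0.001]
contact_force: [-1.0, -0.1, -0.8]
gripper_width: 0.997
finger_force: 0.0
```

drive_tool(travel=[[-1,0.4,0],[-1,0.4,0],[-1,0.4,0],[-1,0.4,0]], yaw=[0,0,0,0], jaw=[1,1,1,1])

```text
clock: 11.02
position: [0.6106, 0.0031, 0.2251]
tool_rot: [0.001, 0.708, 0.706, -0.001]
contact_force: [0.5, 0.4, 0.5]
gripper_width: 1.001
finger_force: 0.0
```

drive_tool(travel=[[-1,0.4,0],[-1,0.4,0],[-1,0.4,0],[-1,0.4,0]], yaw=[0,0,0,0], jaw=[1,1,1,1])

```text
clock: 11.35
position: [0.6503, -0.0963, 0.2247]
tool_rot: [0.001, 0.708, 0.706, -0.002]
contact_force: [-0.2, -1.1, 0.2]
gripper_width: 0.999
finger_force: 0.0
```

drive_tool(travel=[[-0.85,0.4,0],[-0.85,0.4,0],[-0.85,0.4,0],[-0.85,0.4,0],[-0.85,0.4,0]], yaw=[0.124,0.124,0.124,0.124,0.124], jaw=[1,1,1,1,1])

```text
clock: 11.77
position: [0.6904, -0.1746, 0.2243]
tool_rot: [-0.001, 0.771, 0.636, -0.001]
contact_force: [-0.2, 0.7, -0.3]
gripper_width: 0.998
finger_force: 0.0
```

```bash
cat > where.py <<'E'
from fit import *
import sys
def wrist_fit(c,x,y):
    # enlarged silhouette match in the wrist view
    u,v=proj(c,(x,y,.02)); R=70
    h=cv2.cvtColor(c['image'],cv2.COLOR_BGR2HSV); g=h[...,2]
    return u,v
c=cap('top','t_%s.png'%sys.argv[1]); s=manip.get_state(); m=RM(s['tool_rot'])
print(round(s['clock'],2),np.round(s['position'],4),'yaw',round(np.degrees(np.arctan2(m[1,1],m[0,1])),2))
M=mask(c['image'])
for a in sys.argv[2:]:
    x,y=map(float,a.split(',')); u,v=proj(c,(x,y,.03)); print(a,np.round(fit(c,u,v,20,m=M),3))
E
python3 where.py 1 .689,-.176 .453,-.091 .436,-.356 .562,-.405
```

```text
11.82 [ 0.6906 -0.1733  0.2247] yaw -10.87
.689,-.176 [ 0.708 -0.186 25.087  0.319]
.453,-.091 [ 0.476 -0.107  1.585  0.293]
.436,-.356 [  0.437  -0.357 -14.805   0.757]
.562,-.405 [ 0.562 -0.406 -6.584  0.883]
```

```bash
cat > wfit.py <<'E'
from fit import *
import sys
def wm(im,T):
    h=cv2.cvtColor(im,cv2.COLOR_BGR2HSV).astype(int)
    b=(h[...,2]<T).astype(np.uint8)
    return b
def wf(c,x,y,H=60):
    u,v=proj(c,(x,y,.02)); best=None
    for T in (70,90,110,130,150):
        m=cv2.morphologyEx(wm(c['image'],T),cv2.MORPH_CLOSE,np.ones((21,21)))
        n,l,st,ce=cv2.connectedComponentsWithStats(m)
        r=fit(c,u,v,H,1,.02,m=m)
        if best is None or r[3]>best[3]: best=r+(T,)
    return np.round(best,3)
if __name__=='__main__':
    c=cap('wrist','w_%s.png'%sys.argv[1]); s=manip.get_state(); m=RM(s['tool_rot'])
    print(round(s['clock'],2),np.round(s['position'],4),'yaw',round(np.degrees(np.arctan2(m[1,1],m[0,1])),2))
    for a in sys.argv[2:]: print(a,wf(c,*map(float,a.split(','))))
E
python3 wfit.py b .689,-.176 .453,-.091
```

```text
11.87 [ 0.6907 -0.1726  0.225 ] yaw -10.81
.689,-.176 [  0.69   -0.172 -10.208   0.822 110.   ]
.453,-.091 [ 4.8100e-01 -6.9000e-02  4.0407e+01  6.7100e-01  1.5000e+02]
```

drive_tool(travel=[[0,0,1],[0,0,1],[0,0,1],[0,0,1]], yaw=[0,0,0,0], jaw=[1,1,1,1])

```text
clock: 12.2
position: [0.6883, -0.1709, 0.1205]
tool_rot: [-0.003, 0.77, 0.638, -0.002]
contact_force: [-0.9, 1.1, -0.3]
gripper_width: 1.004
finger_force: 0.0
```

drive_tool(travel=[[0,0,0.5],[0,0,0.9],[0,0,1],[0,0,1],[0,0,1]], yaw=[0,0,0,0,0], jaw=[1,1,1,1,1])

```text
clock: 12.62
position: [0.6914, -0.1736, 0.027]
tool_rot: [0.0, 0.771, 0.637, 0.0]
contact_force: [0.8, 0.6, 0.5]
gripper_width: 0.999
finger_force: 0.0
```

drive_tool(travel=[[0,0,0.04],[0,0,0.04],[0,0,0.04],[0,0,0.04],[0,0,0.04],[0,0,0.04],[0,0,0.04],[0,0,0.04]], yaw=[0,0,0,0,0,0,0,0], jaw=[0.3,0.3,0.3,0.3,0.3,0.3,0.3,0.3])

```text
clock: 13.28
position: [0.6906, -0.1746, 0.0217]
tool_rot: [-0.0, 0.771, 0.636, -0.0]
contact_force: [-0.6, 0.4, 0.9]
gripper_width: 0.528
finger_force: 20.0
```

drive_tool(travel=[[0,0,0],[0,0,0],[0,0,0]], yaw=[0,0,0], jaw=[0.3,0.3,0.3])

```text
clock: 13.53
position: [0.6906, -0.1746, 0.0217]
tool_rot: [-0.0, 0.771, 0.637, -0.0]
contact_force: [-1.4, 0.8, 3.1]
gripper_width: 0.528
finger_force: 20.0
```

drive_tool(travel=[[0,0,-0.3],[0,0,-0.6],[0,0,-1],[0,0,-1]], yaw=[0,0,0,0], jaw=[0.3,0.3,0.3,0.3])

```text
clock: 13.87
position: [0.694, -0.1764, 0.1295]
tool_rot: [0.004, 0.771, 0.636, 0.003]
contact_force: [1.0, -1.2, -1.2]
gripper_width: 0.527
finger_force: 20.0
```

drive_tool(travel=[[0,0,-1],[0,0,-1],[0,0,-1],[0,0,-1]], yaw=[-0.12,-0.12,-0.12,-0.12], jaw=[0.3,0.3,0.3,0.3])

```text
clock: 14.2
position: [0.6927, -0.1759, 0.227]
tool_rot: [0.003, 0.708, 0.706, 0.002]
contact_force: [0.6, -0.9, -1.0]
gripper_width: 0.527
finger_force: 20.0
```

drive_tool(travel=[[0.5,-0.1,0],[0.97,-0.19,0],[0.97,-0.19,0],[0.97,-0.19,0]], yaw=[0,0,0,0], jaw=[0.3,0.3,0.3,0.3])

```text
clock: 14.53
position: [0.6717, -0.0702, 0.2194]
tool_rot: [-0.002, 0.705, 0.709, 0.0]
contact_force: [-0.2, 0.6, -2.9]
gripper_width: 0.522
finger_force: 20.0
```

drive_tool(travel=[[0.97,-0.19,0],[0.97,-0.19,0],[0.97,-0.19,0],[0.97,-0.19,0]], yaw=[0,0,0,0], jaw=[0.3,0.3,0.3,0.3])

```text
clock: 14.87
position: [0.6522, 0.0264, 0.2195]
tool_rot: [-0.002, 0.705, 0.709, 0.0]
contact_force: [-0.0, -0.3, -3.0]
gripper_width: 0.526
finger_force: 20.0
```

drive_tool(travel=[[0.97,-0.19,0],[0.97,-0.19,0],[0.97,-0.19,0],[0.97,-0.19,0]], yaw=[0,0,0,0], jaw=[0.3,0.3,0.3,0.3])

```text
clock: 15.2
position: [0.6329, 0.1229, 0.2195]
tool_rot: [-0.001, 0.705, 0.709, -0.0]
contact_force: [0.5, 0.2, -1.2]
gripper_width: 0.527
finger_force: 20.0
```

drive_tool(travel=[[0.96,-0.19,0],[0.96,-0.19,0],[0.96,-0.19,0],[0.96,-0.19,0],[0.96,-0.19,0],[0.96,-0.19,0]], yaw=[0,0,0,0,0,0], jaw=[0.3,0.3,0.3,0.3,0.3,0.3])

```text
clock: 15.7
position: [0.6158, 0.2108, 0.2208]
tool_rot: [0.0, 0.709, 0.706, -0.001]
contact_force: [0.2, -0.3, -1.6]
gripper_width: 0.525
finger_force: 20.0
```

drive_tool(travel=[[0,0,0.5],[0,0,1],[0,0,1],[0,0,1]], yaw=[0,0,0,0], jaw=[0.3,0.3,0.3,0.3])

```text
clock: 16.03
position: [0.6131, 0.2096, 0.1166]
tool_rot: [-0.001, 0.709, 0.705, -0.004]
contact_force: [-0.6, 0.2, -1.9]
gripper_width: 0.526
finger_force: 20.0
```

drive_tool(travel=[[0,0,0.4],[0,0,0.6],[0,0,0.75],[0,0,0.85],[0,0,0.93],[0,0,0.93],[0,0,0.93]], yaw=[0,0,0,0,0,0,0], jaw=[0.3,0.3,0.3,0.3,0.3,0.3,0.3])

```text
clock: 16.62
position: [0.6164, 0.2123, 0.0296]
tool_rot: [0.0, 0.708, 0.706, 0.001]
contact_force: [0.3, 0.7, -1.3]
gripper_width: 0.527
finger_force: 20.0
```

drive_tool(travel=[[0,0,0.02],[0,0,0.02],[0,0,0.02]], yaw=[0,0,0], jaw=[0.3,0.3,0.3])

```text
clock: 16.87
position: [0.6165, 0.2127, 0.0277]
tool_rot: [0.0, 0.708, 0.706, 0.001]
contact_force: [1.1, -0.1, 2.3]
gripper_width: 0.528
finger_force: 20.0
```

drive_tool(travel=[[0,0,0],[0,0,0],[0,0,0],[0,0,0],[0,0,0]], yaw=[0,0,0,0,0], jaw=[0.75,0.75,0.75,0.75,0.75])

```text
clock: 17.28
position: [0.6155, 0.2126, 0.0265]
tool_rot: [-0.0, 0.708, 0.706, -0.0]
contact_force: [-0.2, -0.2, 0.6]
gripper_width: 0.736
finger_force: 0.0
```

drive_tool(travel=[[0,0,-0.3],[0,0,-0.7],[0,0,-1],[0,0,-1]], yaw=[0,0,0,0], jaw=[0.75,0.75,0.75,0.75])

```text
clock: 17.62
position: [0.619, 0.2131, 0.1334]
tool_rot: [0.002, 0.708, 0.706, 0.004]
contact_force: [1.1, -1.1, -0.2]
gripper_width: 0.748
finger_force: 0.0
```

drive_tool(travel=[[0,0,-1],[0,0,-1],[0,0,-1],[0,0,-1]], yaw=[0,0,0,0], jaw=[1,1,1,1])

```text
clock: 17.95
position: [0.6178, 0.2128, 0.2319]
tool_rot: [0.001, 0.708, 0.706, 0.004]
contact_force: [-0.1, 0.6, -0.4]
gripper_width: 0.954
finger_force: 0.0
```

drive_tool(travel=[[-1,-0.54,0],[-1,-0.54,0],[-1,-0.54,0],[-1,-0.54,0]], yaw=[0,0,0,0], jaw=[1,1,1,1])

```text
clock: 18.28
position: [0.5593, 0.1054, 0.2263]
tool_rot: [-0.0, 0.711, 0.704, -0.001]
contact_force: [0.9, -0.8, 0.9]
gripper_width: 0.999
finger_force: 0.0
```

drive_tool(travel=[[-1,-0.54,0],[-1,-0.54,0],[-1,-0.54,0],[-1,-0.54,0]], yaw=[0,0,0,0], jaw=[1,1,1,1])

```text
clock: 18.62
position: [0.5046, 0.0064, 0.2262]
tool_rot: [-0.001, 0.711, 0.704, -0.0]
contact_force: [0.8, -1.3, 0.1]
gripper_width: 0.998
finger_force: 0.0
```

drive_tool(travel=[[-1,-0.54,0],[-1,-0.54,0],[-1,-0.54,0],[-1,-0.54,0],[-1,-0.54,0],[-1,-0.54,0]], yaw=[-0.3,-0.3,-0.3,-0.3,-0.3,-0.3], jaw=[1,1,1,1,1,1])

```text
clock: 19.12
position: [0.4529, -0.0862, 0.2264]
tool_rot: [-0.0, 0.525, 0.851, 0.0]
contact_force: [-0.5, -0.2, 0.1]
gripper_width: 0.997
finger_force: 0.0
```

```bash
python3 wfit.py c .453,-.091;python3 where.py 2 .436,-.356 .562,-.405
```

```text
19.17 [ 0.4531 -0.0859  0.2263] yaw 26.75
.453,-.091 [ 4.5200e-01 -8.8000e-02  2.8176e+01  5.6600e-01  1.1000e+02]
19.22 [ 0.4532 -0.0858  0.2264] yaw 26.79
.436,-.356 [  0.437  -0.357 -15.511   0.755]
.562,-.405 [ 0.562 -0.405 -6.499  0.887]
```

drive_tool(travel=[[-0.03,0,1],[-0.03,0,1],[-0.03,0,1],[-0.03,0,1]], yaw=[0,0,0,0], jaw=[1,1,1,1])

```text
clock: 19.55
position: [0.4518, -0.0889, 0.123]
tool_rot: [-0.002, 0.524, 0.852, -0.003]
contact_force: [0.1, -0.3, 0.2]
gripper_width: 0.999
finger_force: 0.0
```

drive_tool(travel=[[0,0,0.5],[0,0,0.9],[0,0,1],[0,0,1],[0,0,1]], yaw=[0,0,0,0,0], jaw=[1,1,1,1,1])

```text
clock: 19.97
position: [0.4547, -0.0897, 0.0272]
tool_rot: [-0.0, 0.524, 0.852, -0.001]
contact_force: [0.8, -0.7, 0.8]
gripper_width: 1.001
finger_force: 0.0
```

drive_tool(travel=[[0,0,0.05],[0,0,0.05],[0,0,0.05],[0,0,0.05],[0,0,0.05],[0,0,0.05],[0,0,0.05],[0,0,0.05]], yaw=[0,0,0,0,0,0,0,0], jaw=[0.3,0.3,0.3,0.3,0.3,0.3,0.3,0.3])

```text
clock: 20.63
position: [0.4542, -0.0897, 0.0217]
tool_rot: [-0.0, 0.523, 0.852, 0.0]
contact_force: [-1.6, -0.7, 3.5]
gripper_width: 0.525
finger_force: 20.0
```

drive_tool(travel=[[0,0,0],[0,0,0],[0,0,0]], yaw=[0,0,0], jaw=[0.3,0.3,0.3])

```text
clock: 20.88
position: [0.4542, -0.0897, 0.0217]
tool_rot: [-0.0, 0.524, 0.852, 0.0]
contact_force: [-1.1, -0.4, 5.8]
gripper_width: 0.528
finger_force: 20.0
```

drive_tool(travel=[[0,0,-0.3],[0,0,-0.6],[0,0,-1],[0,0,-1]], yaw=[0,0,0,0], jaw=[0.3,0.3,0.3,0.3])

```text
clock: 21.22
position: [0.4577, -0.0908, 0.1274]
tool_rot: [0.003, 0.524, 0.851, 0.004]
contact_force: [2.6, -0.5, -1.0]
gripper_width: 0.526
finger_force: 20.0
```

drive_tool(travel=[[0,0,-1],[0,0,-1],[0,0,-1],[0,0,-1],[0,0,-1]], yaw=[0.3,0.3,0.3,0.3,0.3], jaw=[0.3,0.3,0.3,0.3,0.3])

```text
clock: 21.63
position: [0.455, -0.0895, 0.2226]
tool_rot: [0.0, 0.71, 0.705, 0.001]
contact_force: [-1.0, -0.5, -1.8]
gripper_width: 0.53
finger_force: 20.0
```

drive_tool(travel=[[0.5,-0.02,0],[0.99,-0.04,0],[0.99,-0.04,0],[0.99,-0.04,0]], yaw=[0,0,0,0], jaw=[0.3,0.3,0.3,0.3])

```text
clock: 21.97
position: [0.4493, 0.0135, 0.2201]
tool_rot: [-0.001, 0.704, 0.71, -0.001]
contact_force: [0.5, 0.3, -1.2]
gripper_width: 0.523
finger_force: 20.0
```

drive_tool(travel=[[0.99,-0.04,0],[0.99,-0.04,0],[0.99,-0.04,0],[0.99,-0.04,0]], yaw=[0,0,0,0], jaw=[0.3,0.3,0.3,0.3])

```text
clock: 22.3
position: [0.4455, 0.1122, 0.2202]
tool_rot: [-0.0, 0.705, 0.71, -0.001]
contact_force: [-0.1, 0.2, -2.1]
gripper_width: 0.529
finger_force: 20.0
```

drive_tool(travel=[[0.98,-0.04,0],[0.98,-0.04,0],[0.98,-0.04,0],[0.98,-0.04,0],[0.98,-0.04,0],[0.98,-0.04,0]], yaw=[0,0,0,0,0,0], jaw=[0.3,0.3,0.3,0.3,0.3,0.3])

```text
clock: 22.8
position: [0.4431, 0.2046, 0.2208]
tool_rot: [0.0, 0.708, 0.706, -0.001]
contact_force: [0.0, 0.1, -1.1]
gripper_width: 0.525
finger_force: 20.0
```

drive_tool(travel=[[0,0,0.5],[0,0,1],[0,0,1],[0,0,1]], yaw=[0,0,0,0], jaw=[0.3,0.3,0.3,0.3])

```text
clock: 23.13
position: [0.4407, 0.203, 0.1177]
tool_rot: [-0.0, 0.708, 0.706, -0.004]
contact_force: [-0.7, -0.1, -1.4]
gripper_width: 0.527
finger_force: 20.0
```

drive_tool(travel=[[0,0,0.4],[0,0,0.6],[0,0,0.75],[0,0,0.85],[0,0,0.93],[0,0,0.93],[0,0,0.93]], yaw=[0,0,0,0,0,0,0], jaw=[0.3,0.3,0.3,0.3,0.3,0.3,0.3])

```text
clock: 23.72
position: [0.4435, 0.2063, 0.0294]
tool_rot: [0.0, 0.708, 0.706, 0.0]
contact_force: [0.1, 0.2, -1.9]
gripper_width: 0.525
finger_force: 20.0
```

drive_tool(travel=[[0,0,0.02],[0,0,0.02],[0,0,0.02]], yaw=[0,0,0], jaw=[0.3,0.3,0.3])

```text
clock: 23.97
position: [0.444, 0.2068, 0.0277]
tool_rot: [0.0, 0.708, 0.706, 0.001]
contact_force: [0.3, -0.1, 5.3]
gripper_width: 0.527
finger_force: 20.0
```

drive_tool(travel=[[0,0,0],[0,0,0],[0,0,0],[0,0,0],[0,0,0]], yaw=[0,0,0,0,0], jaw=[0.75,0.75,0.75,0.75,0.75])

```text
clock: 24.38
position: [0.4427, 0.2062, 0.0264]
tool_rot: [-0.0, 0.708, 0.706, -0.0]
contact_force: [-0.7, -0.3, 0.0]
gripper_width: 0.733
finger_force: 0.0
```

drive_tool(travel=[[0,0,-0.3],[0,0,-0.7],[0,0,-1],[0,0,-1]], yaw=[0,0,0,0], jaw=[0.75,0.75,0.75,0.75])

```text
clock: 24.72
position: [0.4459, 0.2077, 0.1321]
tool_rot: [0.0, 0.708, 0.706, 0.004]
contact_force: [1.7, 1.0, 0.2]
gripper_width: 0.751
finger_force: 0.0
```

drive_tool(travel=[[0,0,-1],[0,0,-1],[0,0,-1],[0,0,-1]], yaw=[0,0,0,0], jaw=[1,1,1,1])

```text
clock: 25.05
position: [0.4448, 0.2074, 0.2309]
tool_rot: [0.0, 0.708, 0.706, 0.003]
contact_force: [0.9, 0.4, -0.1]
gripper_width: 0.95
finger_force: 0.0
```

drive_tool(travel=[[-1,0,0],[-1,0,0],[-1,0,0],[-1,0,0]], yaw=[0,0,0,0], jaw=[1,1,1,1])

```text
clock: 25.38
position: [0.4426, 0.1017, 0.2261]
tool_rot: [-0.0, 0.71, 0.704, -0.0]
contact_force: [0.0, -0.1, -0.9]
gripper_width: 0.997
finger_force: 0.0
```

drive_tool(travel=[[-1,0,0],[-1,0,0],[-1,0,0],[-1,0,0]], yaw=[0,0,0,0], jaw=[1,1,1,1])

```text
clock: 25.72
position: [0.4422, 0.0024, 0.2262]
tool_rot: [-0.0, 0.71, 0.704, 0.0]
contact_force: [0.0, -0.2, -0.4]
gripper_width: 0.995
finger_force: 0.0
```

drive_tool(travel=[[-1,0,0],[-1,0,0],[-1,0,0],[-1,0,0]], yaw=[0,0,0,0], jaw=[1,1,1,1])

```text
clock: 26.05
position: [0.442, -0.097, 0.2264]
tool_rot: [0.0, 0.71, 0.704, 0.0]
contact_force: [0.4, -0.3, 0.9]
gripper_width: 1.0
finger_force: 0.0
```

drive_tool(travel=[[-1,0,0],[-1,0,0],[-1,0,0],[-1,0,0]], yaw=[0,0,0,0], jaw=[1,1,1,1])

```text
clock: 26.38
position: [0.4418, -0.1966, 0.2266]
tool_rot: [0.001, 0.709, 0.705, -0.0]
contact_force: [0.3, -0.4, -0.4]
gripper_width: 0.999
finger_force: 0.0
```

drive_tool(travel=[[-1,0,0],[-1,0,0],[-1,0,0],[-1,0,0]], yaw=[0,0,0,0], jaw=[1,1,1,1])

```text
clock: 26.72
position: [0.4411, -0.2974, 0.225]
tool_rot: [0.0, 0.709, 0.705, -0.004]
contact_force: [-0.5, 0.6, 0.3]
gripper_width: 1.002
finger_force: 0.0
```

drive_tool(travel=[[-0.63,-0.06,0],[-0.63,-0.06,0],[-0.63,-0.06,0],[-0.63,-0.06,0],[-0.63,-0.06,0]], yaw=[0.15,0.15,0.15,0.15,0.15], jaw=[1,1,1,1,1])

```text
clock: 27.13
position: [0.4363, -0.3551, 0.2256]
tool_rot: [-0.001, 0.785, 0.619, -0.0]
contact_force: [0.3, 0.6, 0.4]
gripper_width: 1.0
finger_force: 0.0
```

```bash
python3 wfit.py d .436,-.356 .562,-.405;python3 where.py 3 .436,-.356 .562,-.405
```

```text
27.18 [ 0.4367 -0.3546  0.2259] yaw -13.44
.436,-.356 [  0.437  -0.355 -13.47    0.719 110.   ]
.562,-.405 [  0.558  -0.403  -6.506   0.521 150.   ]
27.23 [ 0.4369 -0.3545  0.2262] yaw -13.41
.436,-.356 [  0.433  -0.35  -31.247   0.387]
.562,-.405 [  0.558  -0.418 -16.508   0.652]
```

drive_tool(travel=[[0,0,1],[0,0,1],[0,0,1],[0,0,1]], yaw=[0,0,0,0], jaw=[1,1,1,1])

```text
clock: 27.57
position: [0.4351, -0.3528, 0.123]
tool_rot: [-0.003, 0.785, 0.62, -0.0]
contact_force: [-0.2, -0.0, 0.2]
gripper_width: 0.996
finger_force: 0.0
```

drive_tool(travel=[[0,0,0.5],[0,0,0.9],[0,0,1],[0,0,1],[0,0,1]], yaw=[0,0,0,0,0], jaw=[1,1,1,1,1])

```text
clock: 27.98
position: [0.4367, -0.3563, 0.0279]
tool_rot: [0.0, 0.786, 0.619, 0.0]
contact_force: [0.3, -0.1, 0.4]
gripper_width: 0.999
finger_force: 0.0
```

drive_tool(travel=[[0,0,0.05],[0,0,0.05],[0,0,0.05],[0,0,0.05],[0,0,0.05],[0,0,0.05],[0,0,0.05],[0,0,0.05]], yaw=[0,0,0,0,0,0,0,0], jaw=[0.3,0.3,0.3,0.3,0.3,0.3,0.3,0.3])

```text
clock: 28.65
position: [0.4357, -0.3567, 0.0217]
tool_rot: [0.0, 0.786, 0.618, 0.0]
contact_force: [-0.2, 1.3, 2.4]
gripper_width: 0.527
finger_force: 19.9
```

drive_tool(travel=[[0,0,0],[0,0,0],[0,0,0]], yaw=[0,0,0], jaw=[0.3,0.3,0.3])

```text
clock: 28.9
position: [0.4357, -0.3567, 0.0217]
tool_rot: [0.0, 0.786, 0.618, 0.0]
contact_force: [-1.0, 1.4, 3.8]
gripper_width: 0.528
finger_force: 19.9
```

drive_tool(travel=[[0,0,-0.3],[0,0,-0.6],[0,0,-1],[0,0,-1]], yaw=[0,0,0,0], jaw=[0.3,0.3,0.3,0.3])

```text
clock: 29.23
position: [0.4373, -0.3595, 0.1273]
tool_rot: [0.003, 0.786, 0.618, 0.001]
contact_force: [0.6, -0.9, -1.7]
gripper_width: 0.529
finger_force: 19.9
```

drive_tool(travel=[[0,0,-1],[0,0,-1],[0,0,-1],[0,0,-1],[0,0,-1]], yaw=[-0.15,-0.15,-0.15,-0.15,-0.15], jaw=[0.3,0.3,0.3,0.3,0.3])

```text
clock: 29.65
position: [0.436, -0.3566, 0.2218]
tool_rot: [0.0, 0.708, 0.706, 0.001]
contact_force: [-0.0, 0.6, -2.4]
gripper_width: 0.536
finger_force: 19.9
```

drive_tool(travel=[[0.5,0.05,0],[1,0.1,0],[1,0.1,0],[1,0.1,0]], yaw=[0,0,0,0], jaw=[0.3,0.3,0.3,0.3])

```text
clock: 29.98
position: [0.4475, -0.2483, 0.2192]
tool_rot: [-0.002, 0.704, 0.71, 0.001]
contact_force: [0.3, 1.8, -2.1]
gripper_width: 0.525
finger_force: 19.9
```

drive_tool(travel=[[1,0.1,0],[1,0.1,0],[1,0.1,0],[1,0.1,0]], yaw=[0,0,0,0], jaw=[0.3,0.3,0.3,0.3])

```text
clock: 30.32
position: [0.4561, -0.1497, 0.2202]
tool_rot: [-0.002, 0.705, 0.709, 0.001]
contact_force: [1.1, -0.0, -1.3]
gripper_width: 0.524
finger_force: 19.9
```

drive_tool(travel=[[1,0.1,0],[1,0.1,0],[1,0.1,0],[1,0.1,0]], yaw=[0,0,0,0], jaw=[0.3,0.3,0.3,0.3])

```text
clock: 30.65
position: [0.4656, -0.0516, 0.2199]
tool_rot: [-0.001, 0.705, 0.709, -0.001]
contact_force: [0.0, 0.1, -2.4]
gripper_width: 0.525
finger_force: 19.9
```

drive_tool(travel=[[1,0.1,0],[1,0.1,0],[1,0.1,0],[1,0.1,0]], yaw=[0,0,0,0], jaw=[0.3,0.3,0.3,0.3])

```text
clock: 30.98
position: [0.4757, 0.0478, 0.2199]
tool_rot: [-0.0, 0.706, 0.709, -0.001]
contact_force: [0.6, -0.3, -1.7]
gripper_width: 0.528
finger_force: 19.9
```

drive_tool(travel=[[0.98,0.1,0],[0.98,0.1,0],[0.98,0.1,0],[0.98,0.1,0],[0.98,0.1,0],[0.98,0.1,0]], yaw=[0,0,0,0,0,0], jaw=[0.3,0.3,0.3,0.3,0.3,0.3])

```text
clock: 31.48
position: [0.4866, 0.1397, 0.2206]
tool_rot: [0.0, 0.708, 0.706, -0.001]
contact_force: [0.6, -0.1, -1.1]
gripper_width: 0.527
finger_force: 19.9
```

drive_tool(travel=[[0,0,0.5],[0,0,1],[0,0,1],[0,0,1]], yaw=[0,0,0,0], jaw=[0.3,0.3,0.3,0.3])

```text
clock: 31.82
position: [0.484, 0.1386, 0.1177]
tool_rot: [-0.001, 0.709, 0.706, -0.003]
contact_force: [-0.4, 0.3, -1.2]
gripper_width: 0.528
finger_force: 19.9
```

```bash
python3 wfit.py e 0.53,.2 | head -1; python3 where.py 4 .562,-.405
python3 - <<'E'
import cv2;a=cv2.imread('pics/w_e.png');b=cv2.imread('pics/t_4.png')[140:340,80:330]
a=cv2.resize(a,(400,300));b=cv2.resize(b,(375,300));cv2.imwrite('pics/ab.png',cv2.hconcat([a,b]))
E
```

```text
31.87 [0.4856 0.1391 0.1202] yaw -0.27
31.92 [0.4869 0.1398 0.1219] yaw -0.25
.562,-.405 [ 0.562 -0.405 -7.398  0.888]
```

View pics/ab.png

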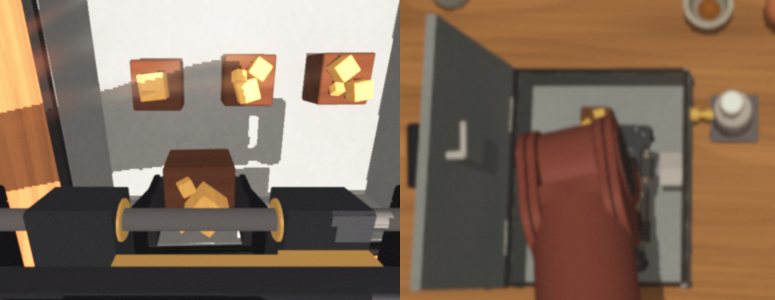

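drive_tool(travel=[[0,0,0.4],[0,0,0.6],[0,0,0.75],[0,0,0.85],[0,0,0.93],[0,0,0.95],[0,0,0.95],[0,0,0.95]], yaw=[0,0,0,0,0,0,0,0], jaw=[0.3,0.3,0.3,0.3,0.3,0.3,0.3,0.3])

```text
clock: 32.58
position: [0.4878, 0.1416, 0.0278]
tool_rot: [0.0, 0.708, 0.706, 0.001]
contact_force: [-0.8, 0.7, -1.9]
gripper_width: 0.527
finger_force: 19.9
```

drive_tool(travel=[[0,0,0],[0,0,0],[0,0,0],[0,0,0],[0,0,0]], yaw=[0,0,0,0,0], jaw=[0.75,0.75,0.75,0.75,0.75])

```text
clock: 33.0
position: [0.4869, 0.1413, 0.0267]
tool_rot: [0.0, 0.708, 0.706, 0.0]
contact_force: [0.3, -0.0, -0.7]
gripper_width: 0.733
finger_force: 0.0
```

drive_tool(travel=[[0,0,-0.3],[0,0,-0.7],[0,0,-1],[0,0,-1]], yaw=[0,0,0,0], jaw=[0.75,0.75,0.75,0.75])

```text
clock: 33.33
position: [0.49, 0.1419, 0.132]
tool_rot: [0.001, 0.708, 0.706, 0.004]
contact_force: [1.4, 0.5, 0.4]
gripper_width: 0.747
finger_force: 0.0
```

drive_tool(travel=[[0,0,-1],[0,0,-1],[0,0,-1],[0,0,-1]], yaw=[0,0,0,0], jaw=[1,1,1,1])

```text
clock: 33.67
position: [0.4888, 0.1419, 0.2306]
tool_rot: [0.0, 0.708, 0.706, 0.003]
contact_force: [0.2, 1.0, -0.3]
gripper_width: 0.955
finger_force: 0.0
```

drive_tool(travel=[[-1,0.13,0],[-1,0.13,0],[-1,0.13,0],[-1,0.13,0]], yaw=[0,0,0,0], jaw=[1,1,1,1])

```text
clock: 34.0
position: [0.4996, 0.0359, 0.2261]
tool_rot: [0.0, 0.71, 0.704, -0.0]
contact_force: [0.8, 0.8, 0.3]
gripper_width: 1.001
finger_force: 0.0
```

drive_tool(travel=[[-1,0.13,0],[-1,0.13,0],[-1,0.13,0],[-1,0.13,0]], yaw=[0,0,0,0], jaw=[1,1,1,1])

```text
clock: 34.33
position: [0.5119, -0.0636, 0.2261]
tool_rot: [0.0, 0.71, 0.704, -0.001]
contact_force: [0.4, -0.3, -0.2]
gripper_width: 1.001
finger_force: 0.0
```

drive_tool(travel=[[-1,0.13,0],[-1,0.13,0],[-1,0.13,0],[-1,0.13,0]], yaw=[0,0,0,0], jaw=[1,1,1,1])

```text
clock: 34.67
position: [0.5244, -0.1628, 0.2259]
tool_rot: [0.001, 0.71, 0.704, -0.001]
contact_force: [-0.7, 0.2, -0.1]
gripper_width: 1.002
finger_force: 0.0
```

drive_tool(travel=[[-1,0.13,0],[-1,0.13,0],[-1,0.13,0],[-1,0.13,0]], yaw=[0,0,0,0], jaw=[1,1,1,1])

```text
clock: 35.0
position: [0.537, -0.2623, 0.2256]
tool_rot: [0.0, 0.71, 0.705, -0.001]
contact_force: [-0.6, -0.6, -0.5]
gripper_width: 0.998
finger_force: 0.0
```

drive_tool(travel=[[-1,0.13,0],[-1,0.13,0],[-1,0.13,0],[-1,0.13,0]], yaw=[0,0,0,0], jaw=[1,1,1,1])

```text
clock: 35.33
position: [0.5497, -0.3616, 0.2253]
tool_rot: [-0.0, 0.709, 0.705, -0.001]
contact_force: [-0.5, -0.7, -0.3]
gripper_width: 1.004
finger_force: 0.0
```

drive_tool(travel=[[-0.46,0.11,0],[-0.46,0.11,0],[-0.46,0.11,0],[-0.46,0.11,0],[-0.46,0.11,0]], yaw=[0.07,0.07,0.07,0.07,0.07], jaw=[1,1,1,1,1])

```text
clock: 35.75
position: [0.5625, -0.4026, 0.2264]
tool_rot: [-0.0, 0.745, 0.667, 0.001]
contact_force: [0.6, 0.1, 1.4]
gripper_width: 1.002
finger_force: 0.0
```

```bash
python3 wfit.py f .562,-.405
```

```text
35.8 [ 0.5625 -0.4027  0.2266] yaw -6.27
.562,-.405 [  0.561  -0.403  -6.316   0.549 110.   ]
```

drive_tool(travel=[[-0.01,0,1],[-0.01,0,1],[-0.01,0,1],[-0.01,0,1]], yaw=[0,0,0,0], jaw=[1,1,1,1])

```text
clock: 36.13
position: [0.5606, -0.402, 0.1222]
tool_rot: [-0.003, 0.745, 0.667, -0.0]
contact_force: [-0.7, 0.4, -0.4]
gripper_width: 0.998
finger_force: 0.0
```

drive_tool(travel=[[0,0,0.5],[0,0,0.9],[0,0,1],[0,0,1],[0,0,1]], yaw=[0,0,0,0,0], jaw=[1,1,1,1,1])

```text
clock: 36.55
position: [0.5621, -0.4059, 0.0282]
tool_rot: [0.0, 0.745, 0.667, -0.0]
contact_force: [-0.2, -0.2, 0.8]
gripper_width: 1.0
finger_force: 0.0
```

drive_tool(travel=[[0,0,0.05],[0,0,0.05],[0,0,0.05],[0,0,0.05],[0,0,0.05],[0,0,0.05],[0,0,0.05],[0,0,0.05]], yaw=[0,0,0,0,0,0,0,0], jaw=[0.3,0.3,0.3,0.3,0.3,0.3,0.3,0.3])

```text
clock: 37.22
position: [0.5614, -0.406, 0.0217]
tool_rot: [0.0, 0.746, 0.666, 0.0]
contact_force: [-0.7, 0.5, 1.9]
gripper_width: 0.528
finger_force: 20.0
```

drive_tool(travel=[[0,0,0],[0,0,0],[0,0,0]], yaw=[0,0,0], jaw=[0.3,0.3,0.3])

```text
clock: 37.47
position: [0.5614, -0.406, 0.0217]
tool_rot: [0.0, 0.746, 0.666, -0.0]
contact_force: [-0.3, 0.7, 2.3]
gripper_width: 0.525
finger_force: 20.0
```

drive_tool(travel=[[0,0,-0.3],[0,0,-0.6],[0,0,-1],[0,0,-1]], yaw=[0,0,0,0], jaw=[0.3,0.3,0.3,0.3])

```text
clock: 37.8
position: [0.5633, -0.4088, 0.1289]
tool_rot: [0.004, 0.746, 0.666, 0.001]
contact_force: [1.0, -1.7, 0.1]
gripper_width: 0.524
finger_force: 20.0
```

drive_tool(travel=[[0,0,-1],[0,0,-1],[0,0,-1],[0,0,-1],[0,0,-1]], yaw=[-0.07,-0.07,-0.07,-0.07,-0.07], jaw=[0.3,0.3,0.3,0.3,0.3])

```text
clock: 38.22
position: [0.5616, -0.4062, 0.2219]
tool_rot: [0.001, 0.708, 0.706, 0.0]
contact_force: [0.5, 0.1, -3.0]
gripper_width: 0.526
finger_force: 20.0
```

drive_tool(travel=[[0.5,0.01,0],[1,0.03,0],[1,0.03,0],[1,0.03,0]], yaw=[0,0,0,0], jaw=[0.3,0.3,0.3,0.3])

```text
clock: 38.55
position: [0.5661, -0.2993, 0.2187]
tool_rot: [-0.003, 0.705, 0.709, 0.001]
contact_force: [0.1, 0.1, -1.3]
gripper_width: 0.525
finger_force: 20.0
```

drive_tool(travel=[[1,0.03,0],[1,0.03,0],[1,0.03,0],[1,0.03,0]], yaw=[0,0,0,0], jaw=[0.3,0.3,0.3,0.3])

```text
clock: 38.88
position: [0.5686, -0.1998, 0.2191]
tool_rot: [-0.002, 0.705, 0.709, 0.0]
contact_force: [0.6, -0.2, -1.9]
gripper_width: 0.522
finger_force: 20.0
```

drive_tool(travel=[[1,0.03,0],[1,0.03,0],[1,0.03,0],[1,0.03,0]], yaw=[0,0,0,0], jaw=[0.3,0.3,0.3,0.3])

```text
clock: 39.22
position: [0.5712, -0.1003, 0.2195]
tool_rot: [-0.002, 0.705, 0.709, -0.0]
contact_force: [0.0, 0.7, -2.6]
gripper_width: 0.525
finger_force: 20.0
```

drive_tool(travel=[[1,0.03,0],[1,0.03,0],[1,0.03,0],[1,0.03,0]], yaw=[0,0,0,0], jaw=[0.3,0.3,0.3,0.3])

```text
clock: 39.55
position: [0.5741, -0.0008, 0.2197]
tool_rot: [-0.001, 0.706, 0.709, -0.001]
contact_force: [-0.9, 1.1, -1.5]
gripper_width: 0.524
finger_force: 20.0
```

drive_tool(travel=[[1,0.03,0],[1,0.03,0],[1,0.03,0],[1,0.03,0]], yaw=[0,0,0,0], jaw=[0.3,0.3,0.3,0.3])

```text
clock: 39.88
position: [0.5771, 0.0991, 0.2197]
tool_rot: [-0.001, 0.706, 0.709, -0.001]
contact_force: [0.6, 0.2, -2.9]
gripper_width: 0.529
finger_force: 20.0
```

drive_tool(travel=[[0.5,0.03,0],[0.5,0.03,0],[0.5,0.03,0],[0.5,0.03,0]], yaw=[0,0,0,0], jaw=[0.3,0.3,0.3,0.3])

```text
clock: 40.22
position: [0.5805, 0.1431, 0.2203]
tool_rot: [0.0, 0.708, 0.706, -0.001]
contact_force: [0.5, -1.2, -2.4]
gripper_width: 0.528
finger_force: 20.0
```

drive_tool(travel=[[0,0,0.5],[0,0,1],[0,0,1],[0,0,1]], yaw=[0,0,0,0], jaw=[0.3,0.3,0.3,0.3])

```text
clock: 40.55
position: [0.5778, 0.1412, 0.1171]
tool_rot: [-0.001, 0.709, 0.705, -0.004]
contact_force: [-0.1, -0.2, -1.5]
gripper_width: 0.525
finger_force: 20.0
```

```bash
python3 wfit.py g 0.53,.2 | head -1
```

```text
40.6 [0.5795 0.1414 0.1199] yaw -0.29
```

View pics/w_g.png

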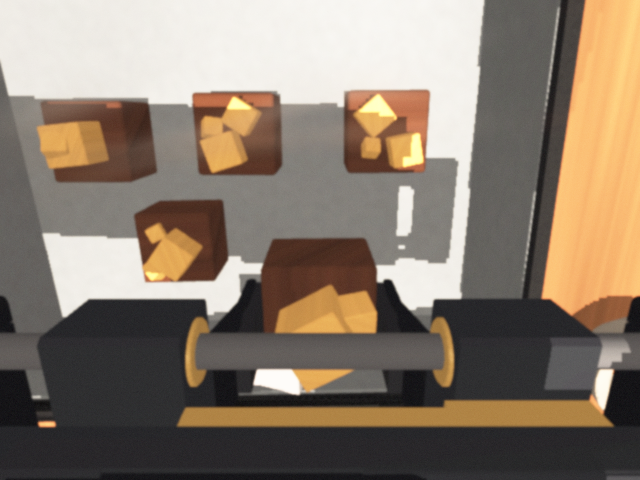

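drive_tool(travel=[[0.03,-0.02,0.4],[0.03,-0.02,0.6],[0.03,-0.02,0.75],[0.03,-0.02,0.85],[0.03,-0.02,0.93],[0.03,-0.02,0.95],[0.03,-0.02,0.95],[0.03,-0.02,0.95]], yaw=[0,0,0,0,0,0,0,0], jaw=[0.3,0.3,0.3,0.3,0.3,0.3,0.3,0.3])

```text
clock: 41.27
position: [0.5797, 0.1469, 0.0277]
tool_rot: [0.0, 0.708, 0.706, 0.001]
contact_force: [0.1, 0.6, -0.7]
gripper_width: 0.53
finger_force: 20.0
```

drive_tool(travel=[[0,0,0],[0,0,0],[0,0,0],[0,0,0],[0,0,0]], yaw=[0,0,0,0,0], jaw=[0.75,0.75,0.75,0.75,0.75])

```text
clock: 41.68
position: [0.5788, 0.1471, 0.0267]
tool_rot: [0.0, 0.708, 0.706, 0.0]
contact_force: [-0.1, 0.5, -0.6]
gripper_width: 0.736
finger_force: 0.0
```

drive_tool(travel=[[0,0,-0.3],[0,0,-0.7],[0,0,-1],[0,0,-1]], yaw=[0,0,0,0], jaw=[0.75,0.75,0.75,0.75])

```text
clock: 42.02
position: [0.5819, 0.147, 0.1325]
tool_rot: [0.002, 0.708, 0.706, 0.004]
contact_force: [1.2, 0.4, -0.7]
gripper_width: 0.747
finger_force: 0.0
```

drive_tool(travel=[[0,0,-1],[0,0,-1],[0,0,-1],[0,0,-1]], yaw=[0,0,0,0], jaw=[0,0,0,0])

```text
clock: 42.35
position: [0.5809, 0.147, 0.2311]
tool_rot: [0.001, 0.708, 0.706, 0.003]
contact_force: [1.1, -0.6, 0.7]
gripper_width: 0.529
finger_force: 0.0
```

drive_tool(travel=[[0,-0.7,-1],[0,-0.7,-1],[0,-0.7,-1],[0,-0.7,-1]], yaw=[0,0,0,0], jaw=[0,0,0,0])

```text
clock: 42.68
position: [0.5083, 0.1475, 0.3318]
tool_rot: [-0.002, 0.707, 0.707, 0.005]
contact_force: [0.6, 0.1, 0.0]
gripper_width: 0.228
finger_force: 0.0
```

drive_tool(travel=[[0,-0.7,-1],[0,-0.7,-1],[0,-0.7,-1],[0,-0.7,-1],[0,-0.7,-1]], yaw=[0,0,0,0,0], jaw=[0,0,0,0,0])

```text
clock: 43.1
position: [0.4385, 0.1481, 0.4277]
tool_rot: [-0.001, 0.707, 0.707, 0.002]
contact_force: [0.6, 0.1, -0.9]
gripper_width: 0.004
finger_force: 0.0
```

```bash
python3 wfit.py h 0.53,.2 | head -1; python3 -c "
from h import *
c=cap('top','t_5.png')
s=cap('scene','s_5.png')
a=cv2.resize(c['image'][140:340,80:330],(375,300)); b=cv2.resize(s['image'][70:290,230:500],(368,300)); w=cv2.resize(cv2.imread('pics/w_h.png'),(368,276))
o=np.zeros((580,750,3),np.uint8); o[:300,:375]=a;o[:300,375:743]=b;o[300:576,:368]=w;cv2.imwrite('pics/ab2.png',o)"
```

```text
43.15 [0.4387 0.1475 0.4263] yaw -0.07
```

View pics/ab2.png

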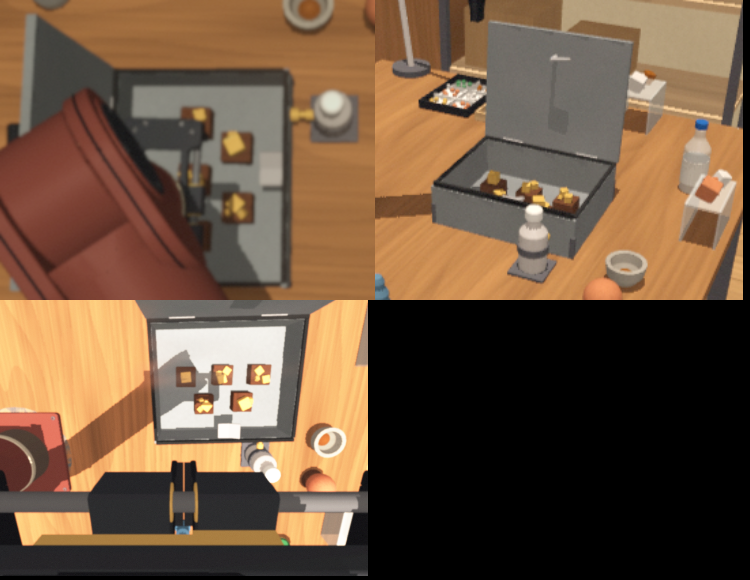

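drive_tool(travel=[[1,0,0],[1,0,0],[1,0,0],[1,0,0]], yaw=[0,0,0,0], jaw=[0,0,0,0])

```text
clock: 43.58
position: [0.4374, 0.2524, 0.4241]
tool_rot: [0.002, 0.706, 0.708, -0.002]
contact_force: [-0.7, 0.9, 0.0]
gripper_width: 0.005
finger_force: 0.0
```

drive_tool(travel=[[1,0,0],[1,0,0],[1,0,0],[1,0,0]], yaw=[0,0,0,0], jaw=[0,0,0,0])

```text
clock: 43.92
position: [0.4377, 0.3521, 0.4235]
tool_rot: [0.002, 0.706, 0.708, -0.002]
contact_force: [-0.3, 0.3, 0.1]
gripper_width: 0.008
finger_force: 0.0
```

drive_tool(travel=[[1,0,0],[1,0,0],[1,0,0],[1,0,0]], yaw=[0,0,0,0], jaw=[0,0,0,0])

```text
clock: 44.25
position: [0.4383, 0.4513, 0.423]
tool_rot: [0.001, 0.707, 0.708, -0.002]
contact_force: [-0.3, 0.4, -0.7]
gripper_width: 0.008
finger_force: 0.0
```

drive_tool(travel=[[0,0,1],[0,0,1],[0,0,1],[0,0,1],[0,0,1]], yaw=[0,0,0,0,0], jaw=[0,0,0,0,0])

```text
clock: 44.67
position: [0.4398, 0.4459, 0.3262]
tool_rot: [0.0, 0.709, 0.706, -0.001]
contact_force: [0.5, -0.1, 1.3]
gripper_width: 0.006
finger_force: 0.0
```

drive_tool(travel=[[-0.3,0,0],[-0.6,0,0],[-0.7,0,0],[-0.8,0,0],[-0.8,0,0]], yaw=[0,0,0,0,0], jaw=[0,0,0,0,0])

```text
clock: 45.08
position: [0.4405, 0.3655, 0.3285]
tool_rot: [-0.001, 0.709, 0.705, 0.001]
contact_force: [0.1, 0.4, -0.0]
gripper_width: 0.0
finger_force: 0.0
```

drive_tool(travel=[[-0.1,0,0],[-0.2,0,0],[-0.28,0,0.05],[-0.28,0,0.1],[-0.28,0,0.13],[-0.28,0,0.13]], yaw=[0,0,0,0,0,0], jaw=[0,0,0,0,0,0])

```text
clock: 45.58
position: [0.4385, 0.339, 0.3123]
tool_rot: [0.0, 0.708, 0.706, -0.001]
contact_force: [-0.2, -0.2, 0.9]
gripper_width: 0.005
finger_force: 0.0
```

drive_tool(travel=[[-0.14,0,0.01],[-0.28,0,0.02],[-0.42,0,0.04],[-0.56,0,0.06],[-0.56,0,0.06]], yaw=[0,0,0,0,0], jaw=[0,0,0,0,0])

```text
clock: 46.0
position: [0.4394, 0.281, 0.3072]
tool_rot: [-0.0, 0.709, 0.705, -0.0]
contact_force: [0.5, -0.1, -0.2]
gripper_width: 0.009
finger_force: 0.0
```

```bash
python3 -c "
from h import *
s=cap('scene');w=cap('wrist')['image'];t=cap('top')['image']
b=cv2.resize(s['image'][20:260,230:500],(338,300)); 
o=np.zeros((590,800,3),np.uint8); o[:300,:338]=b;o[:300,340:740]=cv2.resize(w,(400,300));o[300:588,:360]=cv2.resize(t[140:340,80:330],(360,288));cv2.imwrite('pics/ab3.png',o)"
```

```text
(no output)
```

View pics/ab3.png

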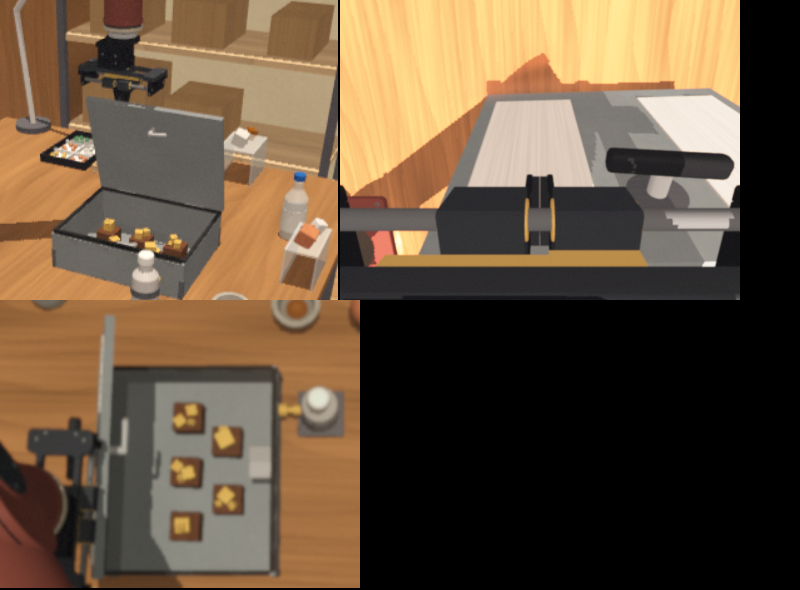

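drive_tool(travel=[[-0.18,0,0.05],[-0.36,0,0.11],[-0.53,0,0.18],[-0.66,0,0.31],[-0.79,0,0.46],[-0.9,0,0.6],[-0.9,0,0.6]], yaw=[0,0,0,0,0,0,0], jaw=[0,0,0,0,0,0,0])

```text
clock: 46.73
position: [0.4381, 0.1914, 0.2457]
tool_rot: [-0.0, 0.709, 0.706, -0.002]
contact_force: [1.0, 0.1, -0.2]
gripper_width: 0.005
finger_force: 0.0
```

drive_tool(travel=[[-0.12,0,0.13],[-0.24,0,0.26],[-0.34,0,0.4],[-0.43,0,0.55],[-0.51,0,0.7],[-0.51,0,0.7]], yaw=[0,0,0,0,0,0], jaw=[0,0,0,0,0,0])

```text
clock: 47.23
position: [0.4379, 0.1414, 0.1762]
tool_rot: [0.0, 0.708, 0.706, -0.002]
contact_force: [-0.3, 0.2, 0.4]
gripper_width: 0.007
finger_force: 0.0
```

drive_tool(travel=[[-0.06,0,0.17],[-0.11,0,0.33],[-0.14,0,0.48],[-0.16,0,0.6],[-0.16,0,0.6]], yaw=[0,0,0,0,0], jaw=[0,0,0,0,0])

```text
clock: 47.65
position: [0.4381, 0.1268, 0.117]
tool_rot: [0.001, 0.708, 0.707, -0.001]
contact_force: [-0.3, -0.5, -0.8]
gripper_width: 0.003
finger_force: 0.0
```

drive_tool(travel=[[0,0,0.02],[0,0,0.04],[0,0,0.06]], yaw=[0,0,0], jaw=[0,0,0])

```text
clock: 47.9
position: [0.4394, 0.1273, 0.1125]
tool_rot: [0.0, 0.708, 0.707, 0.001]
contact_force: [-1.3, -0.3, 9.2]
gripper_width: 0.004
finger_force: 4.1
```

drive_tool(travel=[[0,0,0.01],[0,0,0.02],[0,0,0.03],[0,0,0.04]], yaw=[0,0,0,0], jaw=[0,0,0,0])

```text
clock: 48.23
position: [0.4394, 0.1271, 0.1088]
tool_rot: [-0.0, 0.708, 0.706, 0.001]
contact_force: [-4.5, -1.7, 15.5]
gripper_width: 0.001
finger_force: 7.8
```

```bash
python3 -c "
from h import *
s=cap('scene');w=cap('wrist');
import pickle; pickle.dump(w,open('w9.pkl','wb'))
print(manip.get_state()['contact_force'])
b=cv2.resize(s['image'][70:290,230:500],(388,316)); w=w['image']
o=np.zeros((316,800,3),np.uint8); o[:,:388]=b;o[:300,390:790]=cv2.resize(w,(400,300));cv2.imwrite('pics/ab4.png',o)"
```

```text
[-3.189237   -0.20716217 11.58138399]
```

View pics/ab4.png

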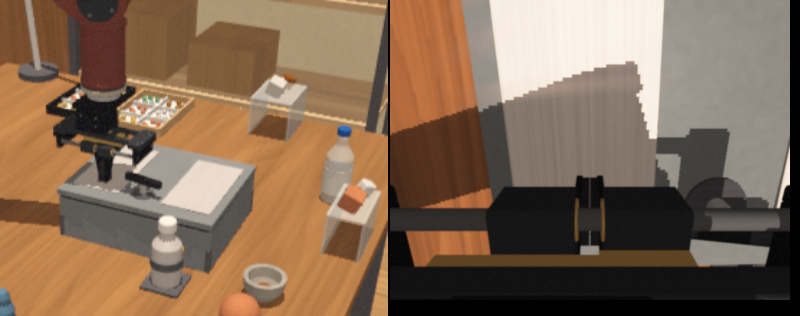

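drive_tool(travel=[[0,0,0.01],[0,0,0.02],[0,0,0.03]], yaw=[0,0,0], jaw=[0,0,0])

```text
clock: 48.58
position: [0.4395, 0.127, 0.107]
tool_rot: [-0.001, 0.708, 0.706, 0.0]
contact_force: [-19.1, -6.6, 58.0]
gripper_width: 0.003
finger_force: 28.6
```

drive_tool(travel=[[0,0,0.01],[0,0,0.02],[0,0,0.02]], yaw=[0,0,0], jaw=[0,0,0])

```text
clock: 48.83
position: [0.4395, 0.127, 0.1067]
tool_rot: [-0.002, 0.708, 0.706, -0.001]
contact_force: [-29.6, -10.0, 79.8]
gripper_width: 0.006
finger_force: 40.1
```

drive_tool(travel=[[0,0,-0.1],[0,0,-0.5],[0,0,-1],[0,0,-1],[0,0,-1]], yaw=[0,0,0,0,0], jaw=[0,0,0.3,0.6,0.6])

```text
clock: 49.25
position: [0.4409, 0.1278, 0.2071]
tool_rot: [-0.001, 0.708, 0.706, 0.004]
contact_force: [0.1, 0.8, 0.6]
gripper_width: 0.152
finger_force: 0.0
```

drive_tool(travel=[[-0.2,0.8,-1],[-0.2,0.8,-1],[-0.2,0.8,-1],[-0.2,0.8,-1],[-0.2,0.8,-1]], yaw=[0,0,0,0,0], jaw=[0.6,0.6,0.6,0.6,0.6])

```text
clock: 49.67
position: [0.5216, 0.1072, 0.3048]
tool_rot: [0.003, 0.708, 0.707, 0.0]
contact_force: [0.1, -0.0, -1.2]
gripper_width: 0.521
finger_force: 0.0
```

```bash
python3 -c "
from h import *
import pickle
s=cap('scene');w=cap('wrist'); t=cap('top')
pickle.dump((s,w,t),open('p10.pkl','wb'))
print(manip.get_state()['position'])
print('from ab4',pt(s,329.5,196.7,.141))
W=w['image']; 
for n,c in(('w',w),('t',t)):
  m=np.round(proj(c,(.53,.11,.141)));print(n,m)
cv2.imwrite('pics/w10.png',W)
"
```

```text
[0.51793885 0.10542002 0.30155118]
from ab4 [0.53705175 0.10213052 0.141     ]
w [330. 209.]
t [246. 255.]
```

View pics/w10.png

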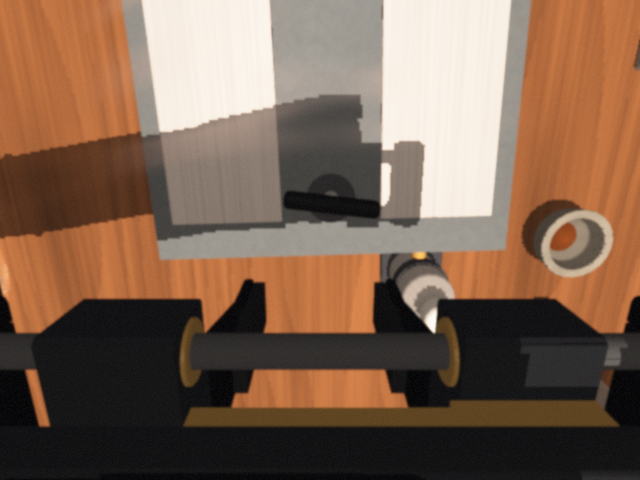

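```bash
python3 -c "
from h import *
import pickle
s,w,t=pickle.load(open('p10.pkl','rb'))
h=w['image'].max(2); m=(h<45).astype(np.uint8); m[:170]=0;m[235:]=0;m[:,:275]=0;m[:,390:]=0
n,l,st,ce=cv2.connectedComponentsWithStats(m); i=1+st[1:,4].argmax(); print(st[i],ce[i])
r=cv2.minAreaRect(cv2.findNonZero((l==i).astype(np.uint8)));print(r)
print('c',pt(w,*ce[i],.138)); a,b=pt(w,284,201,.141),pt(w,380,211,.141);print(a,b,np.degrees(np.arctan2(b[1]-a[1],b[0]-a[0])),np.linalg.norm(b-a))
# lid front corners
a,b=pt(w,160,258,.110),pt(w,508,247,.110);print('front',a,b,np.degrees(np.arctan2((b-a)[1],(b-a)[0])),np.linalg.norm(b-a))
print('cap',pt(t,80+663/3-.33,140+204/3-.33,.14))
"
```

```text
[ 283  175   97   45 2415] [331.21780538 200.74534161]
((331.0, 197.0), (44.0, 96.0), 90.0)
c [0.53121612 0.11650281 0.138     ]
[0.49201998 0.11713396 0.141     ] [0.57187865 0.10821076 0.141     ] -6.3756308481505455 0.08035565833325155
front [0.37005567 0.05611519 0.11      ] [0.6986352  0.06531935 0.11      ] 1.6045471569807128 0.32870842271611406
cap [ 0.63384002 -0.0007371   0.14      ]
```

drive_tool(travel=[[0.07,0.14,0.5],[0.07,0.14,0.5],[0.07,0.14,0.5],[0.07,0.14,0.5],[0.07,0.14,0.5],[0.07,0.14,0.5],[0.07,0.14,0.5],[0.07,0.14,0.5]], yaw=[-0.5,-0.5,-0.5,-0.5,-0.5,-0.5,-0.5,-0.5], jaw=[0.6,0.6,0.6,0.6,0.6,0.6,0.6,0.6])

```text
clock: 50.48
position: [0.5312, 0.1132, 0.2522]
tool_rot: [-0.001, 0.382, 0.924, 0.001]
contact_force: [-0.3, -0.0, 0.1]
gripper_width: 0.6
finger_force: 0.0
```

drive_tool(travel=[[0,0,0.4],[0,0,0.4],[0,0,0.4],[0,0,0.4],[0,0,0.4],[0,0,0.4],[0,0,0.4],[0,0,0.4]], yaw=[-0.43,-0.43,-0.43,-0.43,-0.43,-0.43,-0.43,-0.43], jaw=[0.6,0.6,0.6,0.6,0.6,0.6,0.6,0.6])

```text
clock: 51.15
position: [0.5318, 0.1133, 0.2125]
tool_rot: [-0.0, 0.058, 0.998, 0.001]
contact_force: [-0.0, 0.1, 0.1]
gripper_width: 0.596
finger_force: 0.0
```

```bash
python3 -c "
from h import *
w=cap('wrist');s=manip.get_state();m=RM(s['tool_rot'])
print(s['position'],np.degrees(np.arctan2(m[1,1],m[0,1])),proj(w,(.532,.1127,.141)))
h=w['image'].max(2); m=(h<45).astype(np.uint8); m[298:]=0
n,l,st,ce=cv2.connectedComponentsWithStats(m)
for i in range(1,n):
  if st[i,4]>300: print(st[i],ce[i],pt(w,*ce[i],.138))
cv2.imwrite('pics/w11.png',w['image'])
"
```

```text
[0.53200071 0.1132775  0.21255254] 83.37920140091052 (np.float64(318.51052226878835), np.float64(249.16936243080693))
[ 290  183   61  115 3458] [321.21312898 238.84817814] [0.52647635 0.11503983 0.138     ]
[232 279  28  19 404] [246.5519802  289.71287129] [0.55505783 0.06314261 0.138     ]
[379 279  27  19 388] [391.11340206 289.26030928] [0.56564938 0.15604487 0.138     ]
```

drive_tool(travel=[[0,0,0.3],[0,0,0.55],[0,0,0.75],[0,0,0.88],[0,0,0.88],[0,0,0.88]], yaw=[0,0,0,0,0,0], jaw=[0.6,0.6,0.6,0.6,0.6,0.6])

```text
clock: 51.7
position: [0.5325, 0.1129, 0.1247]
tool_rot: [-0.0, 0.057, 0.998, -0.0]
contact_force: [-0.0, -0.1, 0.2]
gripper_width: 0.598
finger_force: 0.0
```

drive_tool(travel=[[0,0,0],[0,0,0],[0,0,0],[0,0,0],[0,0,0],[0,0,0],[0,0,0],[0,0,0]], yaw=[0,0,0,0,0,0,0,0], jaw=[0.1,0.1,0.1,0.1,0.1,0.1,0.1,0.1], newtons=50)

```text
clock: 52.37
position: [0.5328, 0.1143, 0.1248]
tool_rot: [0.0, 0.056, 0.998, 0.001]
contact_force: [1.2, 4.3, 0.6]
gripper_width: 0.153
finger_force: 50.0
```

drive_tool(travel=[[0,0.02,0],[0,0.02,0],[0,0.02,0.01],[0,0.02,0.01],[0,0.02,0.02],[0,0.02,0.02],[0,0.02,0.03],[0,0.02,0.03]], yaw=[0.07,0.13,0.2,0.26,0.33,0.39,0.45,0.5], jaw=[0.1,0.1,0.1,0.1,0.1,0.1,0.1,0.1])

```text
clock: 53.03
position: [0.5321, 0.1125, 0.122]
tool_rot: [-0.0, 0.437, 0.9, -0.002]
contact_force: [-7.7, -7.7, 11.5]
gripper_width: 0.154
finger_force: 50.0
```

drive_tool(travel=[[0,0,0],[0,0,0],[0,0,0],[0,0,0],[0,0,0],[0,0,0],[0,0,0],[0,0,0]], yaw=[0.06,0.13,0.2,0.26,0.32,0.38,0.42,0.42], jaw=[0.1,0.1,0.1,0.1,0.1,0.1,0.1,0.1])

```text
clock: 53.7
position: [0.5308, 0.1117, 0.1208]
tool_rot: [-0.0, 0.705, 0.71, -0.003]
contact_force: [-8.5, -9.4, 3.4]
gripper_width: 0.155
finger_force: 50.0
```

```bash
python3 -c "
from h import *
s=manip.get_state();m=RM(s['tool_rot'])
print(s['position'],np.degrees(np.arctan2(m[1,1],m[0,1])),s['torque'],s['contact_force'])"
```

```text
[0.53076392 0.11170708 0.12077054] 0.3932395739368872 [-1.88582553  1.59072332  0.17395976] [-8.54162095 -9.35715971  3.44933247]
```

drive_tool(travel=[[0,0,0],[0,0,0],[0,0,0]], yaw=[0.03,0.05,0.05], jaw=[0.1,0.1,0.1])

```text
clock: 53.95
position: [0.5307, 0.1119, 0.1208]
tool_rot: [-0.0, 0.731, 0.683, -0.003]
contact_force: [-8.3, -9.1, 1.5]
gripper_width: 0.166
finger_force: 50.0
```

```bash
python3 -c "
from h import *
s=manip.get_state();m=RM(s['tool_rot'])
print(s['position'],np.degrees(np.arctan2(m[1,1],m[0,1])),s['torque'],s['contact_force'])"
```

```text
[0.53067865 0.11194519 0.12079092] -3.8984000230425484 [-2.05677339  1.85655192  0.91246249] [-8.33042803 -9.07807301  1.45290254]
```

drive_tool(travel=[[0,0,0],[0,0,0],[0,0,0],[0,0,0],[0,0,0],[0,0,0]], yaw=[-0.01,-0.01,-0.01,-0.01,-0.01,-0.01], jaw=[0.5,0.5,0.5,0.5,0.5,0.5])

```text
clock: 54.45
position: [0.533, 0.1153, 0.1216]
tool_rot: [0.0, 0.724, 0.689, 0.0]
contact_force: [-0.1, 1.3, -0.2]
gripper_width: 0.477
finger_force: 0.0
```

drive_tool(travel=[[0,0,-0.3],[0,0,-0.7],[0,0,-1],[0,0,-1]], yaw=[0,0,0,0], jaw=[0.5,0.5,0.5,0.5])

```text
clock: 54.78
position: [0.5358, 0.1147, 0.227]
tool_rot: [0.001, 0.725, 0.689, 0.003]
contact_force: [1.4, -0.1, -0.5]
gripper_width: 0.497
finger_force: 0.0
```

drive_tool(travel=[[0,-0.1,-0.8],[0,-0.1,-0.8],[0,-0.1,-0.8],[0,-0.1,-0.8],[0,-0.1,-0.8]], yaw=[0,0,0,0,0], jaw=[0.3,0.1,0,0,0])

```text
clock: 55.2
position: [0.5227, 0.116, 0.3013]
tool_rot: [-0.001, 0.724, 0.69, 0.0]
contact_force: [-1.0, -0.3, -0.6]
gripper_width: 0.207
finger_force: 0.0
```

```bash
python3 -c "
from h import *
w=cap('wrist');s=manip.get_state();M=RM(s['tool_rot'])
print(s['position'],np.degrees(np.arctan2(M[1,1],M[0,1])))
u,v=map(int,proj(w,(.532,.1127,.138)));print(u,v)
m=(w['image'].max(2)<45).astype(np.uint8); m[298:]=0
n,l,st,ce=cv2.connectedComponentsWithStats(m)
for i in range(1,n):
  if st[i,4]>200:
    pts=np.argwhere(l==i)[:,::-1]; r=cv2.minAreaRect(pts.astype(np.float32)); b=cv2.boxPoints(r); W=np.array([pt(w,*q,.138)[:2] for q in b]); print(st[i],np.round(r[1]),np.round(W,3).tolist())
# cap: white blob near predicted
a,b=map(int,proj(w,(.6335,-.0007,.14)));print('cap px',a,b)
cv2.imwrite('pics/w12.png',w['image'])
"
```

```text
[0.52237272 0.11588306 0.30074712] -2.8086715514422704
329 218
[ 306  169   45   93 2204] [92. 44.] [[0.515, 0.155], [0.55, 0.153], [0.548, 0.073], [0.51, 0.075]]
[276 280  22  18 314] [17. 21.] [[0.482, 0.059], [0.501, 0.058], [0.5, 0.041], [0.481, 0.042]]
[341 280  22  18 315] [17. 21.] [[0.54, 0.056], [0.558, 0.055], [0.558, 0.039], [0.539, 0.039]]
cap px 445 333
```

drive_tool(travel=[[-0.31,-0.82,1],[-0.31,-0.82,1],[-0.31,-0.82,1],[-0.31,-0.82,1],[-0.31,-0.82,1]], yaw=[-0.03,-0.03,-0.03,-0.03,-0.03], jaw=[0,0,0,0,0])

```text
clock: 55.67
position: [0.4301, 0.0865, 0.1933]
tool_rot: [-0.003, 0.707, 0.708, -0.006]
contact_force: [-1.3, -1.0, -0.6]
gripper_width: 0.005
finger_force: 0.0
```

drive_tool(travel=[[0,0,0.4],[0,0,0.7],[0,0,0.82],[0,0,0.85],[0,0,0.85]], yaw=[0,0,0,0,0], jaw=[0,0,0,0,0])

```text
clock: 56.08
position: [0.4386, 0.088, 0.1158]
tool_rot: [0.001, 0.708, 0.706, -0.002]
contact_force: [0.2, -0.2, 0.5]
gripper_width: 0.005
finger_force: 0.0
```

drive_tool(travel=[[0,0,0.01],[0,0,0.02],[0,0,0.03],[0,0,0.04],[0,0,0.04]], yaw=[0,0,0,0,0], jaw=[0,0,0,0,0])

```text
clock: 56.5
position: [0.4396, 0.0888, 0.1127]
tool_rot: [-0.0, 0.708, 0.706, 0.0]
contact_force: [-0.5, -0.6, -0.3]
gripper_width: 0.002
finger_force: 0.0
```

drive_tool(travel=[[0,0,0.01],[0,0,0.02],[0,0,0.03],[0,0,0.03]], yaw=[0,0,0,0], jaw=[0,0,0,0])

```text
clock: 56.83
position: [0.4393, 0.0887, 0.1094]
tool_rot: [0.0, 0.708, 0.706, -0.0]
contact_force: [0.7, 0.2, -1.6]
gripper_width: 0.004
finger_force: 0.0
```

drive_tool(travel=[[0,0,0.01],[0,0,0.02],[0,0,0.02]], yaw=[0,0,0], jaw=[0,0,0])

```text
clock: 57.08
position: [0.4395, 0.0886, 0.1079]
tool_rot: [0.0, 0.708, 0.706, -0.0]
contact_force: [-3.0, -0.7, 8.4]
gripper_width: 0.003
finger_force: 4.2
```

drive_tool(travel=[[0,0,-0.5],[0,0,-1],[0,0,-1],[0,0,-1]], yaw=[0,0,0,0], jaw=[0,0,0,0])

```text
clock: 57.42
position: [0.4416, 0.0895, 0.2115]
tool_rot: [0.0, 0.708, 0.706, 0.003]
contact_force: [1.7, -0.2, -0.2]
gripper_width: 0.008
finger_force: 0.0
```

drive_tool(travel=[[-0.45,0.97,-0.5],[-0.45,0.97,-0.5],[-0.45,0.97,-0.5],[-0.45,0.97,-0.5]], yaw=[0,0,0,0], jaw=[0,0,0,0])

```text
clock: 57.75
position: [0.5311, 0.0462, 0.2559]
tool_rot: [-0.001, 0.708, 0.706, 0.0]
contact_force: [-1.4, 0.8, 1.8]
gripper_width: 0.01
finger_force: 0.0
```

drive_tool(travel=[[-0.45,0.97,0],[-0.45,0.97,0],[-0.45,0.97,0],[-0.45,0.97,0],[-0.45,0.97,0],[-0.45,0.97,0]], yaw=[0,0,0,0,0,0], jaw=[0,0,0,0,0,0])

```text
clock: 58.25
position: [0.6273, -0.0019, 0.254]
tool_rot: [-0.001, 0.71, 0.704, -0.002]
contact_force: [-1.0, -0.1, -0.4]
gripper_width: 0.003
finger_force: 0.0
```

```bash
python3 -c "
from h import *
w=cap('wrist');s=manip.get_state();print(s['position'])
a,b=map(int,proj(w,(.6335,-.0007,.14)));print('cap px',a,b)
h=cv2.cvtColor(w['image'],cv2.COLOR_BGR2HSV);print(h[b,a],h[b-8,a])
m=((h[...,1]<40)&(h[...,2]>215)).astype(np.uint8)
n,l,st,ce=cv2.connectedComponentsWithStats(m)
for i in range(1,n):
  if st[i,4]>300 and abs(ce[i][0]-a)<80: x,y,ww,hh=st[i,:4]; print(st[i],ce[i],pt(w,*ce[i],.14), (ww/2/w['fx']))
cv2.imwrite('pics/w13.png',w['image'])
"
```

```text
[ 0.62684401 -0.00074822  0.25451491]
cap px 327 228
[ 15  42 168] [ 16  42 169]
[  241     0   148    91 12689] [315.67822523  43.24990149] [0.62646338 0.12098053 0.14      ] 0.18601058507448337
```

drive_tool(travel=[[0,0.07,0.4],[0,0.07,0.8],[0,0.07,1],[0,0.07,1],[0,0.07,1]], yaw=[0,0,0,0,0], jaw=[0,0,0,0,0])

```text
clock: 58.72
position: [0.633, 0.0014, 0.1556]
tool_rot: [-0.001, 0.708, 0.706, -0.001]
contact_force: [-0.2, -0.5, 1.3]
gripper_width: 0.005
finger_force: 0.0
```

drive_tool(travel=[[0,0,0.03],[0,0,0.06],[0,0,0.09],[0,0,0.12],[0,0,0.15],[0,0,0.15]], yaw=[0,0,0,0,0,0], jaw=[0,0,0,0,0,0])

```text
clock: 59.22
position: [0.634, 0.0, 0.1402]
tool_rot: [-0.001, 0.709, 0.705, -0.001]
contact_force: [-0.1, 0.3, 1.5]
gripper_width: 0.002
finger_force: 1.0
```

drive_tool(travel=[[0,0,0.02],[0,0,0.04],[0,0,0.06],[0,0,0.08],[0,0,0.08]], yaw=[0,0,0,0,0], jaw=[0,0,0,0,0])

```text
clock: 59.63
position: [0.6341, 0.0001, 0.1327]
tool_rot: [-0.001, 0.709, 0.706, -0.001]
contact_force: [-0.5, 1.6, 5.9]
gripper_width: 0.007
finger_force: 2.9
```

drive_tool(travel=[[0,0,0.01],[0,0,0.02],[0,0,0.02],[0,0,0.02]], yaw=[0,0,0,0], jaw=[0,0,0,0])

```text
clock: 59.97
position: [0.6342, 0.0, 0.1323]
tool_rot: [-0.001, 0.709, 0.705, -0.0]
contact_force: [-7.7, 2.9, 19.4]
gripper_width: 0.007
finger_force: 10.4
```

Fully down (hard stop at 19 N). Release and withdraw.

drive_tool(travel=[[0,0,-0.3],[0,0,-0.7],[0,0,-1],[0,0,-1]], yaw=[0,0,0,0], jaw=[0,0,0,0])

```text
clock: 60.3
position: [0.6364, -0.0011, 0.2362]
tool_rot: [0.002, 0.709, 0.705, 0.002]
contact_force: [0.8, -0.5, 0.2]
gripper_width: 0.004
finger_force: 0.0
```

drive_tool(travel=[[0,0,-0.8],[0,0,-0.8],[0,0,-0.8],[0,0,-0.8],[0,0,-0.8],[0,0,-0.8],[0,0,-0.8]], yaw=[0,0,0,0,0,0,0], jaw=[0,0,0,0,0,0,0])

```text
clock: 60.88
position: [0.6338, 0.0003, 0.309]
tool_rot: [-0.002, 0.709, 0.706, -0.002]
contact_force: [0.1, -0.1, 0.2]
gripper_width: 0.011
finger_force: 0.0
```

```bash
python3 -c "
from h import *
print(manip.close_job())"
```

```text
the job is handed in; nothing more can be done
None
```

I put all five pyrite specimens upright in the case, shut the lid and turned the T-handle to its stop, then pressed the gas cap fully down, released it, and handed the job in at about 61 s; no verdict came back.

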